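# Pack up the dried frames and put the scrapers away

## Robot

A 7-joint arm with a two-finger parallel gripper is mounted at the origin on the work surface. World frame = base frame: x ahead of the robot, y to its left, z up, the work surface at z = 0. Lengths are in m, angles in rad, forces in N, time in s.
With the tool pointing down it reaches from about 0.4 to 0.875 m from the base axis. Payload 19.3 kg.
Tool frame: the origin (TCP) lies at the very end of the fingers, on their centre line; the grasp point (between the pads) lies 19 mm behind it; z points along the fingers, y is the line along which they close (so a half turn about z gives the same grasp; the last joint's range is limited). The gripper opens to 85 mm and grips with 20 to 120 N. Pads are 22 mm wide; open, the fingers measure 114 mm over their backs; the gripper's body (76 mm by 85 mm) begins 54 mm behind the grasp point. The pads swing forward as they close: fully open they stand 13 mm farther back than shut.
Start: joints at [1.115, 0.521, -0.036, 1.599, 0.021, 1.021, -0.113], TCP at [0.235, -0.579, 0.231] pointing down, gripper open.
Joint ranges: [-2.91, 2.91], [-0.3, 2.13], [-1.5, 1.42], [0.17, 2.43], [-1.26, 4.41], [0.16, 1.93], [-2.52, 2.52]. Speed limits (rad/s): [1.89, 1.89, 2.39, 2.39, 3.01, 3.01, 3.01].

## Interface

Orientations are given as a unit quaternion [x, y, z, w].
In Python, from workcell import telemetry, cams, workorder gives the robot as it stands.
- The arm moves only by the tool step_arm, never from a script. Its arguments are lists of equal length, an entry for each row: "slide": the shift along the tool's x, y, z in units of 500 mm (1.0 is 500 mm), a list of three; "twist": the turn, a rotation vector about the tool's x, y, z in units of 90 degrees (1.0 is 90 degrees), a list of three. A call has 1 to 5 rows; each row shifts and turns the commanded pose from where the row before left it, along the tool's axes as they then stand; what a row does not reach is not made up. A row lasts 1/12 s, in which the tool goes at most 41.7 mm and 7.16 degrees, less where a joint would pass 70% of its speed; a pose out of reach is approached as far as the arm can. A call with a number of a shift or a turn outside -1 to 1 is refused whole. A call with a gripper value outside its range is refused whole. "hand" is the finger opening in mm, from 0 to 85.4, set as the call begins (left out, the last holds). The fingers move at their own pace and stop on an object; "newtons" is the grip in N (left out, the last holds). Time passes only in rows, so rows that do not move let the fingers close. It gives the time, the measured TCP pose, the force, the opening and the grip force at its end, in the units of the state.
- telemetry.read_state(): the state, without advancing time (a new reading comes with each control period).
- cams.get_image(name): name is "side" or "top"; returns the picture (480x640x3 uint8, blue, green, red); there is no depth.
- cams.camera_model(name): a dict with "fx", "fy", "cx", "cy" (pixels), "origin" and "attitude" of the camera in the world. Camera axes: x right, y down, z forward; pixel columns grow to the right and rows downward; lengths in m; the calibration is good to about 2 mm. A picture is of the moment at which its call begins. camera_model takes no time and is no camera call.
- workorder.finish_job(): hands the job in; it is judged then, once.
The state is a dict: "clock": time; "joints": joint angles; "qvel": joint speeds; "effort": joint torques, N m; "ee_pos": TCP position; "tcp_rot": TCP orientation; "contact_force": force on the tool from outside, world axes, zero at the start; "torque": the same for the moment, N m; "gripper_width": opening from 0.0 (shut) to 1.0 (fully open); "gripper_force": force on a finger pad.
Only numpy, scipy, OpenCV 4.12 (cv2) and the standard library are available. Lean on these libraries where they do the work, as an engineer would, in place of code of your own. Each camera call takes 0.05 s, during which the arm holds its last target. There are 200 camera calls.

## Task

Pack up after the craft session: take every wooden frame off the drying bar by its open end and put each into its own compartment of the packing tray, down on the compartment's floor (standing or lying, one frame to a compartment), and slide both scrapers blade first, fully home into the slots of their wooden holder, the wide one in the wide slot and the narrow one in the narrow slot. Any order will do; leave the other things on the table where they are.

Things in the scene. Friction and masses are not known exactly. Their poses are not given: they have to be found in the camera images.
- frame0: one of up to four alike square wooden frames, 62 x 62 mm, 24 mm thick, with a central 34 x 34 mm square hole, about 60 g; origin at its centre, local x = hole axis (the 24 mm way), y and z across the square. At first it hangs on the bar, origin 12 mm under the bar's axis, about 12 mm clear of its neighbour. Can be absent (None)
- frame1: one of up to four alike square wooden frames, 62 x 62 mm, 24 mm thick, with a central 34 x 34 mm square hole, about 60 g; origin at its centre, local x = hole axis (the 24 mm way), y and z across the square. At first it hangs on the bar, origin 12 mm under the bar's axis, about 12 mm clear of its neighbour. Can be absent (None)
- frame2: one of up to four alike square wooden frames, 62 x 62 mm, 24 mm thick, with a central 34 x 34 mm square hole, about 60 g; origin at its centre, local x = hole axis (the 24 mm way), y and z across the square. At first it hangs on the bar, origin 12 mm under the bar's axis, about 12 mm clear of its neighbour. Can be absent (None)
- frame3: one of up to four alike square wooden frames, 62 x 62 mm, 24 mm thick, with a central 34 x 34 mm square hole, about 60 g; origin at its centre, local x = hole axis (the 24 mm way), y and z across the square. At first it hangs on the bar, origin 12 mm under the bar's axis, about 12 mm clear of its neighbour. Can be absent (None)
- bar: fixed drying bar: level steel bar 10 mm thick, 170 mm long, 170 mm above the table, standing out from a post 20 mm thick that ends 11 mm above the bar's axis; foot 130 x 120 x 14 mm. Origin at the table under the post, local x = along the bar to its open end. The end has a 16 mm ball; a frame with its hole centred on the bar passes freely
- bar_end (a point): centre of the ball at the bar's open end, 170 mm above the table
- tray: fixed open plywood packing tray, 270 (x) x 171 (y) x 45 mm high, walls, dividers and floor 5 mm, divided into four compartments 127 (x) x 78 (y) mm; origin under its centre
- holder: fixed wooden holder: board 190 x 140 x 20 mm (local x -80 to +110 mm, origin at the underside) with a darker bridge over its +x end, 45 mm high, that forms two flat slots side by side, 70 and 46 mm wide, both 10 mm high and 60 mm deep, open to local -x, closed at the back; slot floors 5 mm, roofs 15 mm above the board. A scraper lying flat on the board has its blade level with the slots
- slot_wide (a point): centre of the 70 mm wide slot's mouth, 30 mm above the table, at holder's local y +27 mm; the slot runs 60 mm from here along holder's local x
- slot_narrow (a point): centre of the 46 mm wide slot's mouth, 30 mm above the table, at holder's local y -39 mm; the slot runs 60 mm from here along holder's local x
- scraper_wide: wide scraper lying flat: black handle 100 x 26 x 20 mm thick (local x -100 to 0), then a steel blade 75 x 60 x 4 mm (x 0 to 75), its underside 8 mm above the handle's underside; origin where blade meets handle, at the handle's underside; local x = towards the blade's front edge. About 150 g, centre of mass in the handle about 27 mm behind the origin
- tip_wide (a point): middle of that scraper's front blade edge, 10 mm above the handle's underside level
- scraper_narrow: narrow scraper lying flat: black handle 100 x 26 x 20 mm thick (local x -100 to 0), then a steel blade 75 x 36 x 4 mm (x 0 to 75), its underside 8 mm above the handle's underside; origin where blade meets handle, at the handle's underside; local x = towards the blade's front edge. About 150 g, centre of mass in the handle about 35 mm behind the origin
- tip_narrow (a point): middle of that scraper's front blade edge, 10 mm above the handle's underside level
- cell0 (a point): centre of the floor of one compartment of the tray (tray local x -66, y +42 mm, 5 mm above the table)
- cell1 (a point): centre of the floor of one compartment of the tray (tray local x -66, y -42 mm, 5 mm above the table)
- cell2 (a point): centre of the floor of one compartment of the tray (tray local x +66, y +42 mm, 5 mm above the table)
- cell3 (a point): centre of the floor of one compartment of the tray (tray local x +66, y -42 mm, 5 mm above the table)
- tumbler: bystander, to be left alone: drinking glass, 72 mm across and 75 mm tall, standing; origin under its centre
- phone: bystander, to be left alone: black phone lying flat, 150 x 72 x 9 mm; origin under its centre
- gluegun: bystander, to be left alone: black glue gun lying on its side, barrel 130 mm along its x, grip to its -y, 36 mm high; origin under its centre
- matchbox: bystander, to be left alone: closed flat cardboard box, 110 x 65 x 22 mm, on the table near or below the bar; origin under its centre
- penpot: bystander, to be left alone: grey pot of pencils, 72 mm across, 95 mm tall (pencils to 150 mm); origin under its centre
Not all that is in view belongs to the job. What is shaped like the frame0 but green or red is not meant.

How it is judged:
At the end, for the whole second after the job is handed in: Every frame present has its centre within the tray, less than 42 mm above its floor, no two on the same side of both dividers; each scraper's front edge is at least 48 mm deep in its own slot (wide in wide, narrow in narrow), in line within 0.17 rad; all at rest (x of frame0 in the frame of tray between -0.13 and 0.13 m and y of frame0 in the frame of tray between -0.081 and 0.081 m and z of frame0 in the frame of tray between 0.005 and 0.047 m and linear speed of each of frame0, frame1, frame2, frame3, scraper_wide, scraper_narrow below 0.03 m/s and x of frame1 in the frame of tray between -0.13 and 0.13 m and y of frame1 in the frame of tray between -0.081 and 0.081 m and z of frame1 in the frame of tray between 0.005 and 0.047 m and x of frame2 in the frame of tray between -0.13 and 0.13 m and y of frame2 in the frame of tray between -0.081 and 0.081 m and z of frame2 in the frame of tray between 0.005 and 0.047 m and x of frame3 in the frame of tray between -0.13 and 0.13 m and y of frame3 in the frame of tray between -0.081 and 0.081 m and z of frame3 in the frame of tray between 0.005 and 0.047 m and ((x of frame1 in the frame of tray above 0 m and x of frame0 in the frame of tray below 0 m) or (x of frame0 in the frame of tray above 0 m and x of frame1 in the frame of tray below 0 m) or (y of frame1 in the frame of tray above 0 m and y of frame0 in the frame of tray below 0 m) or (y of frame0 in the frame of tray above 0 m and y of frame1 in the frame of tray below 0 m)) and ((x of frame2 in the frame of tray above 0 m and x of frame0 in the frame of tray below 0 m) or (x of frame0 in the frame of tray above 0 m and x of frame2 in the frame of tray below 0 m) or (y of frame2 in the frame of tray above 0 m and y of frame0 in the frame of tray below 0 m) or (y of frame0 in the frame of tray above 0 m and y of frame2 in the frame of tray below 0 m)) and ((x of frame2 in the frame of tray above 0 m and x of frame1 in the frame of tray below 0 m) or (x of frame1 in the frame of tray above 0 m and x of frame2 in the frame of tray below 0 m) or (y of frame2 in the frame of tray above 0 m and y of frame1 in the frame of tray below 0 m) or (y of frame1 in the frame of tray above 0 m and y of frame2 in the frame of tray below 0 m)) and ((x of frame3 in the frame of tray above 0 m and x of frame0 in the frame of tray below 0 m) or (x of frame0 in the frame of tray above 0 m and x of frame3 in the frame of tray below 0 m) or (y of frame3 in the frame of tray above 0 m and y of frame0 in the frame of tray below 0 m) or (y of frame0 in the frame of tray above 0 m and y of frame3 in the frame of tray below 0 m)) and ((x of frame3 in the frame of tray above 0 m and x of frame1 in the frame of tray below 0 m) or (x of frame1 in the frame of tray above 0 m and x of frame3 in the frame of tray below 0 m) or (y of frame3 in the frame of tray above 0 m and y of frame1 in the frame of tray below 0 m) or (y of frame1 in the frame of tray above 0 m and y of frame3 in the frame of tray below 0 m)) and ((x of frame3 in the frame of tray above 0 m and x of frame2 in the frame of tray below 0 m) or (x of frame2 in the frame of tray above 0 m and x of frame3 in the frame of tray below 0 m) or (y of frame3 in the frame of tray above 0 m and y of frame2 in the frame of tray below 0 m) or (y of frame2 in the frame of tray above 0 m and y of frame3 in the frame of tray below 0 m)) and x of tip_wide in the frame of slot_wide between 0.048 and 0.066 m and y of tip_wide in the frame of slot_wide between -0.012 and 0.012 m and z of tip_wide in the frame of slot_wide between -0.008 and 0.008 m and angle between the x axis of each of scraper_wide, scraper_narrow and the x axis of holder, either way round below 0.17 rad and x of tip_narrow in the frame of slot_narrow between 0.048 and 0.066 m and y of tip_narrow in the frame of slot_narrow between -0.012 and 0.012 m and z of tip_narrow in the frame of slot_narrow between -0.008 and 0.008 m); the robot touches nothing.
It fails at once if the tumbler is moved by more than 40 mm (distance of tumbler from where it was at the start of the episode above 0.04 m).
It fails at once if the phone is moved by more than 40 mm (distance of phone from where it was at the start of the episode above 0.04 m).
It fails at once if the gluegun is moved by more than 40 mm (distance of gluegun from where it was at the start of the episode above 0.04 m).
It fails at once if the matchbox is moved by more than 40 mm (distance of matchbox from where it was at the start of the episode above 0.04 m).
It fails at once if the penpot is moved by more than 40 mm (distance of penpot from where it was at the start of the episode above 0.04 m).
Of frame0, frame1, frame2, frame3 only 2 to 4 are there at a start; the rules pass over those that are not, and their reading is None.
At some moment in a run one of scraper_wide, scraper_narrow may be knocked a few centimetres aside while the robot is not near it.
Once in a run the grip may slacken for a moment while it holds something.
It also fails if it takes over 210 s, if anything falls off the work surface, if the arm or the gripper's body presses on something with over 40 N, if the wrist force passes 120 N, or if a joint passes its speed limit or range.

## Working session

There is one attempt and no reset: what is moved stays moved. The work goes in short steps, Python scripts to look and compute and a tool call to move; the robot and the scene stay as the last step left them, time stands still between calls to the robot, and variables do not carry over. Pictures are saved under pics/ and viewed, at most 14 in all, crops included, and the job is handed in when it is done.

Besides the shell and the picture viewer there is one more tool, called after "Call:" in YAML: its name, and indented under it one key for each argument. step_arm: Moves the arm, as the interface text tells. Shifts and turns lie within -1 to 1; 1 stands for 500 mm of shift or 90 degrees of turn. Its arguments: {"type":"object","properties":{"slide":{"type":"array"},"twist":{"type":"array"},"hand":{"type":"number"},"newtons":{"type":"number"}},"required":["slide","twist"]}

```bash
ls; mkdir -p pics
python3 - <<'E'
from workcell import telemetry, cams
import cv2
s=telemetry.read_state(); print(s)
for n in("side","top"):
    m=cams.camera_model(n); print(n,m)
    cv2.imwrite(f"pics/{n}0.png",cams.get_image(n))
E
```

```text
pics
{'clock': 0.0, 'joints': array([ 1.11478278,  0.52201766, -0.03633385,  1.59999686,  0.02122695,
        1.02110238, -0.11280697]), 'qvel': array([ 1.22142798e-04,  4.86015334e-04,  8.61613189e-04, -1.16003453e-03,
        1.47671775e-03,  1.47240270e-03, -1.72812467e-05]), 'effort': array([-5.34341143e-04, -9.27112627e+01,  1.97994724e+00, -3.69930375e+01,
        1.78729172e-02,  8.08136043e-03,  1.48633677e-05]), 'ee_pos': array([ 0.23503188, -0.57876271,  0.23072738]), 'tcp_rot': array([ 9.81450715e-01,  1.91713772e-01, -1.58271013e-04, -5.46790823e-04]), 'contact_force': array([-0.4181208 ,  0.19333875, -0.01356201]), 'torque': array([-0.02969017, -0.02278959, -0.0144462 ]), 'gripper_force': 0.0, 'gripper_width': 0.9958486856319682}
side {'fx': 584.2154167844619, 'fy': 584.2154167844619, 'cx': 315.6564405225174, 'cy': 243.8288251205592, 'origin': array([0.44313108, 1.39315382, 0.8631217 ]), 'attitude': array([-0.05077439,  0.86044181, -0.5067368 ,  0.01672331])}
top {'fx': 521.5724473243806, 'fy': 521.5724473243806, 'cx': 320.52080649278, 'cy': 235.2483658577125, 'origin': array([0.43881488, 0.09387041, 1.37375081]), 'attitude': array([-0.69761999,  0.71512098, -0.02600323,  0.03538584])}
```

View pics/top0.png

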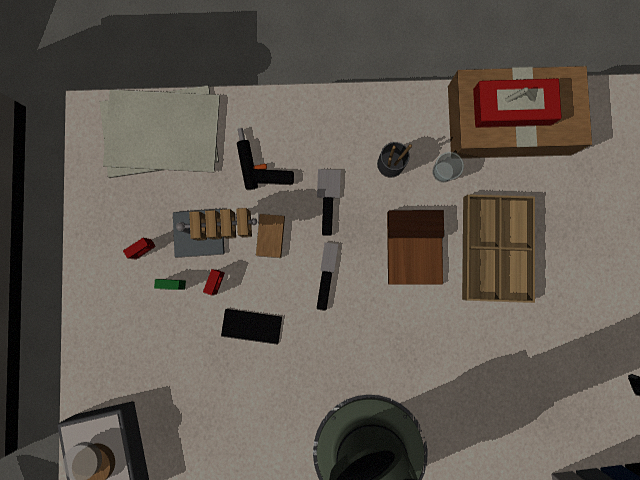

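View pics/side0.png

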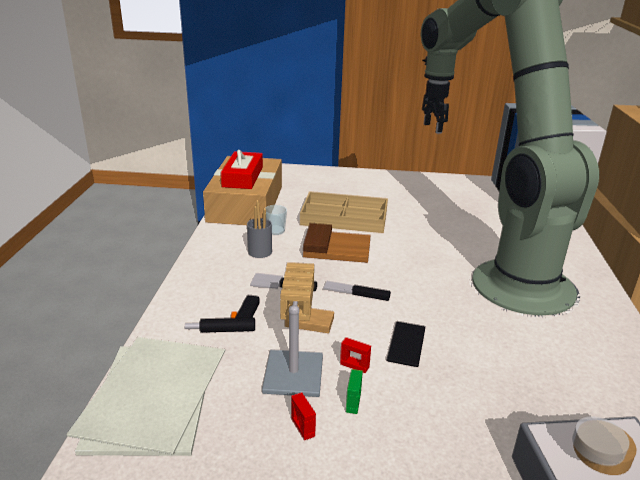

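The top view shows the post at about (183,228) and the bar running right to its ball at about (254,221). Four wooden frames hang at columns 195, 212, 226 and 243. The red and green look-alikes are at (138,248), (214,282) and (170,284). The wide scraper is at (330,200), the narrow one at (328,275), the holder at (416,247) and the tray at (500,248). The side view agrees, with the frames at (298,290).

```bash
cat > lib.py <<'E'
import numpy as np, cv2
from scipy.spatial.transform import Rotation as R
from workcell import telemetry, cams
def ray(n,p):
    m=cams.camera_model(n); d=R.from_quat(m["attitude"]).apply([(p[0]-m["cx"])/m["fx"],(p[1]-m["cy"])/m["fy"],1.])
    return np.array(m["origin"]),d/np.linalg.norm(d)
def plane(n,p,z):
    o,d=ray(n,p); return o+d*(z-o[2])/d[2]
def tri(pt,ps):
    o1,d1=ray("top",pt);o2,d2=ray("side",ps)
    t=np.linalg.lstsq(np.c_[d1,-d2],o2-o1,rcond=None)[0]
    a,b=o1+d1*t[0],o2+d2*t[1]; return (a+b)/2,np.linalg.norm(a-b)
def proj(n,P):
    m=cams.camera_model(n); c=R.from_quat(m["attitude"]).inv().apply(np.array(P)-m["origin"])
    return np.array([m["fx"]*c[0]/c[2]+m["cx"],m["fy"]*c[1]/c[2]+m["cy"]])
def rects(img,lo,hi,roi,amin=60):
    "min-area rects (cx,cy),(w,h),ang of HSV mask blobs in roi=(x0,y0,x1,y1)"
    x0,y0,x1,y1=roi; h=cv2.cvtColor(img[y0:y1,x0:x1],cv2.COLOR_BGR2HSV)
    m=cv2.inRange(h,np.array(lo),np.array(hi))
    cs=cv2.findContours(m,cv2.RETR_EXTERNAL,cv2.CHAIN_APPROX_NONE)[0]
    out=[]
    for c in cs:
        if cv2.contourArea(c)<amin: continue
        out.append((cv2.minAreaRect((c+[x0,y0]).astype(np.float32)),cv2.contourArea(c)))
    return out
E
python3 - <<'E'
import cv2
from lib import *
t=cv2.imread("pics/top0.png"); s=cv2.imread("pics/side0.png")
cv2.imwrite("pics/top1.png",cv2.resize(t[165:315,170:350],None,fx=4,fy=4,interpolation=cv2.INTER_CUBIC))
cv2.imwrite("pics/side1.png",cv2.resize(s[180:330,220:400],None,fx=4,fy=4,interpolation=cv2.INTER_CUBIC))
print(proj("top",[0,0,0]),proj("side",[0,0,0]))
for n,img,pts in(("top",t,[(195,225),(212,225),(243,225),(300,225),(328,215),(330,185),(332,255),(323,290),(416,260),(416,220),(466,250),(488,220),(500,247)]),("side",s,[(300,270),(300,300),(372,293),(340,287),(345,250),(320,235)])):
    h=cv2.cvtColor(img,cv2.COLOR_BGR2HSV)
    for p in pts: print(n,p,h[p[1],p[0]])
E
```

```text
[369.22386111 452.46906137] [522.931466   285.86124511]
top (195, 225) [ 17 132 116]
top (212, 225) [ 17 126 115]
top (243, 225) [ 17 132 116]
top (300, 225) [ 17  34 142]
top (328, 215) [ 94 255   8]
top (330, 185) [  9  18 101]
top (332, 255) [  5  15 104]
top (323, 290) [100  55  14]
top (416, 260) [ 11 167  84]
top (416, 220) [  8 153  40]
top (466, 250) [ 19 113  54]
top (488, 220) [ 16 120 106]
top (500, 247) [ 17 111 119]
side (300, 270) [ 17 129 182]
side (300, 300) [ 18 128 175]
side (372, 293) [140  31  25]
side (340, 287) [150   8 170]
side (345, 250) [ 14 176 161]
side (320, 235) [ 11 173  90]
```

View pics/top1.png

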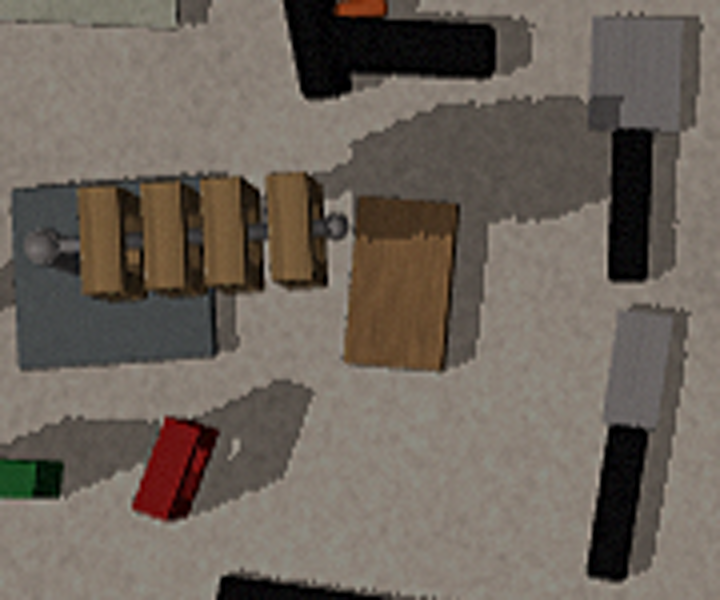

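View pics/side1.png

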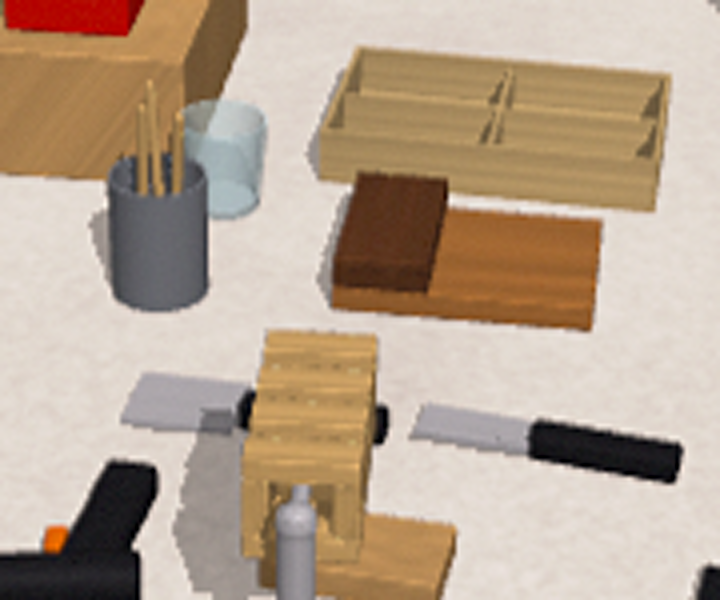

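The crops confirm the targets. The four brown frames on the bar (top pixels about (195,225), (212,224), (228,224) and (243,222)) match the wooden, square description. The red and green ones lie on the table, and the brown slab at (270,236) is the matchbox. The wide blade is at top (331,183) and the narrow one at (332,257).

Run:
```python
from lib import *
np.set_printoptions(precision=4,suppress=True)
t=cv2.imread("pics/top0.png"); s=cv2.imread("pics/side0.png")
T=lambda u,v:(170+u/4-.375,165+v/4-.375); S=lambda u,v:(220+u/4-.375,180+v/4-.375)
for n,a,b in [("frame1 far +x",T(306,172),S(265,333)),("frame1 far -x",T(312,283),S(378,337)),
  ("narrow handle rear L/R",T(590,575),S(682,445)),("narrow tip R",T(688,312),S(422,403)),("wide tip L",T(594,17),S(122,420)),
  ]: print(n,*tri(a,b))
def show(n,img,lo,hi,roi,z,amin=60):
    print(n)
    for r,a in rects(img,lo,hi,roi,amin):
        c=cv2.boxPoints(r); print(' ',np.array(r[0]),np.array(r[1]),round(r[2],1),a,'c',plane("top",r[0],z)[:2],'corners',np.round([plane("top",p,z)[:2] for p in c],4).tolist())
show("frames top",t,(14,100,97),(22,160,255),(180,200,253,245),.189)
show("black handles",t,(0,0,0),(179,255,32),(312,190,342,315),.02)
show("blades",t,(0,0,75),(15,27,112),(312,165,350,275),.012,40)
show("holder",t,(0,130,15),(13,255,110),(380,200,450,290),.02)
show("bridge",t,(0,130,15),(10,255,55),(380,200,450,290),.045)
show("tray",t,(14,80,30),(24,200,255),(455,185,545,305),.045)
print("post",plane("top",T(40,245),.181),"ball",plane("top",T(337,225),.17))
b=rects(s,(8,130,60),(13,255,105),(295,215,345,260)); print("side bridge",b)
for n,a in (("bl",(358,172)),("br",(447,180)),("fr",(428,290)),("fl",(335,288))): print("bridge",n,plane("side",S(*a),.045 if n[0]=='b' else .02))
for a in ((358,47),(670,73),(657,162),(325,130)): print("tray rim side",plane("side",S(*a),.045))
```

```text
frame1 far +x [0.6113 0.2781 0.1862] 0.0014731234464666425
frame1 far -x [0.5474 0.2752 0.1873] 0.0022197464986665597
narrow handle rear L/R [0.3668 0.1235 0.0315] 0.004076703577905208
narrow tip R [0.5377 0.0556 0.0049] 0.0006663260318404638
wide tip L [0.7339 0.1126 0.0104] 0.0014702412939017475
frames top
  [194.5 224.5] [25.  9.] 90.0 208.5 c [0.5742 0.3966] corners [[0.6034, 0.4069], [0.6028, 0.3861], [0.5452, 0.3863], [0.5457, 0.407]]
  [210.2631 223.2354] [26.0154  9.4854] 86.8 213.0 c [0.5762 0.3603] corners [[0.6059, 0.3727], [0.6066, 0.3509], [0.5466, 0.348], [0.546, 0.3697]]
  [225.2005 222.3071] [26.0052  9.6184] 85.9 214.0 c [0.5775 0.326 ] corners [[0.607, 0.3389], [0.608, 0.3168], [0.5481, 0.3131], [0.5471, 0.3351]]
  [241.5938 221.1892] [26.1818  9.7073] 86.8 219.0 c [0.5791 0.2883] corners [[0.609, 0.3008], [0.6096, 0.2785], [0.5493, 0.2759], [0.5486, 0.2981]]
black handles
  [323.8642 290.1329] [ 9.8077 37.8622] 8.7 329.5 c [0.4145 0.1052] corners [[0.369, 0.1263], [0.4647, 0.1091], [0.4603, 0.0841], [0.3646, 0.1014]]
  [327.0632 215.5462] [ 9.6431 37.3126] 2.5 321.
[... 647 characters left out ...]
.6116, -0.2049], [0.5423, -0.2018], [0.5459, -0.0619]]
tray
  [498.5235 248.0062] [ 72.2185 107.3808] 0.7 7459.0 c [ 0.5107 -0.341 ] corners [[0.3787, -0.2417], [0.6519, -0.258], [0.6448, -0.4419], [0.3723, -0.4225]]
post [0.5728 0.4331 0.181 ] ball [0.5813 0.2628 0.17  ]
side bridge [(((317.4671936035156, 237.86068725585938), (25.89322280883789, 28.609294891357422), 5.19442892074585), 616.0)]
bridge bl [ 0.6122 -0.2031  0.045 ]
bridge br [ 0.5431 -0.1999  0.045 ]
bridge fr [ 0.5457 -0.0725  0.02  ]
bridge fl [ 0.6128 -0.0657  0.02  ]
tray rim side [ 0.6391 -0.4378  0.045 ]
tray rim side [ 0.3723 -0.4251  0.045 ]
tray rim side [ 0.3828 -0.255   0.045 ]
tray rim side [ 0.6467 -0.2724  0.045 ]
```

Run:
```python
import cv2
t=cv2.imread("pics/top0.png")
cv2.imwrite("pics/top2.png",cv2.convertScaleAbs(cv2.resize(t[185:308,380:545],None,fx=4.8,fy=4.8,interpolation=cv2.INTER_CUBIC),alpha=1.7))
```

```text
(no output)
```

View pics/top2.png

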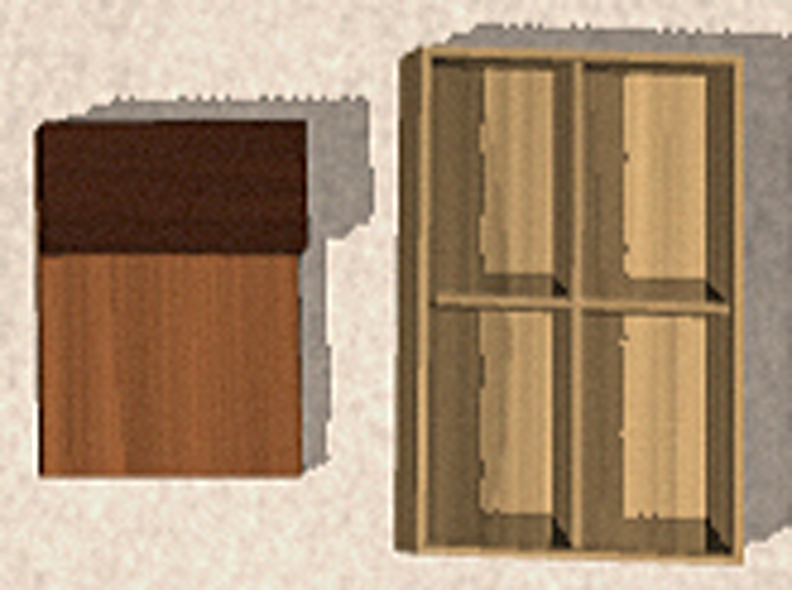

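The crop shows the tray rim corners at (422,46), (742,58), (740,563) and (417,550), with the dividers crossing at (576,301). The board's front corners are at (42,475) and (300,475), and the bridge mouth is at row 250.

```bash
cat >> lib.py <<'E'
BAR=np.array([.5813,.2628]); 
def plan(P,yaw=None,rot=None,n=None):
    "tool-frame rows to get from here to P with tool x at world yaw (deg), tool down"
    s=telemetry.read_state(); q=R.from_quat(s["tcp_rot"]); p=np.array(s["ee_pos"])
    tgt=q if yaw is None else R.from_euler('z',yaw,degrees=True)*R.from_euler('x',180,degrees=True)
    rv=(q.inv()*tgt).as_rotvec(); d=np.array(P)-p
    k=n or int(np.ceil(max(np.linalg.norm(d)/.040,np.degrees(np.linalg.norm(rv))/7.0,1)))
    print("rows",k,"twist/row",np.round(rv/k/(np.pi/2),4),"total slide (mm, start tool axes)",np.round(q.inv().apply(d)*1000,1))
    for i in range(k):
        qi=q*R.from_rotvec(rv*i/k); print(np.round(qi.inv().apply(d)/k/.5,4).tolist())
def st():
    s=telemetry.read_state(); q=R.from_quat(s["tcp_rot"]).as_matrix()
    print("t %.2f"%s["clock"],np.round(s["ee_pos"],4),"yaw %.2f"%np.degrees(np.arctan2(q[1,0],q[0,0])),"zax",np.round(q[:,2],4),"w",round(s["gripper_width"],3),"gf",round(s["gripper_force"],1),"F",np.round(s["contact_force"],1))
E
python3 - <<'E'
from lib import *
np.set_printoptions(precision=4,suppress=True)
C=lambda u,v:(380+u/4.8-.4,185+v/4.8-.4)
for a in((422,46),(742,58),(740,563),(417,550),(576,301)): print("tray",plane("top",C(*a),.045)[:2])
for a in((42,475),(300,475),(300,256),(42,256)): print("board",plane("top",C(*a),.02)[:2])
for a in((44,122),(306,122),(306,248),(42,248)): print("bridge",plane("top",C(*a),.045)[:2])
plan([.5791,.2883,.26],-87.1+90)
E
```

```text
tray [ 0.6508 -0.2693]
tray [ 0.6399 -0.4389]
tray [ 0.3729 -0.422 ]
tray [ 0.3837 -0.2538]
tray [ 0.5124 -0.3439]
board [ 0.4274 -0.0615]
board [ 0.4241 -0.1997]
board [ 0.5419 -0.2049]
board [ 0.5454 -0.0657]
bridge [ 0.6152 -0.0664]
bridge [ 0.6115 -0.2058]
bridge [ 0.5442 -0.2028]
bridge [ 0.5477 -0.0629]
rows 24 twist/row [-0.      0.      0.0089] total slide (mm, start tool axes) [ 645.  -673.9  -28.6]
[0.0538, -0.0562, -0.0024]
[0.053, -0.0569, -0.0024]
[0.0522, -0.0576, -0.0024]
[0.0514, -0.0584, -0.0024]
[0.0505, -0.0591, -0.0024]
[0.0497, -0.0598, -0.0024]
[0.0489, -0.0605, -0.0024]
[0.048, -0.0611, -0.0024]
[0.0472, -0.0618, -0.0024]
[0.0463, -0.0625, -0.0024]
[0.0454, -0.0631, -0.0024]
[0.0445, -0.0637, -0.0024]
[0.0436, -0.0643, -0.0024]
[0.0427, -0.0649, -0.0024]
[0.0418, -0.0655, -0.0024]
[0.0409, -0.0661, -0.0024]
[0.04, -0.0667, -0.0024]
[0.039, -0.0672, -0.0024]
[0.0381, -0.0678, -0.0024]
[0.0371, -0.0683, -0.0024]
[0.0362, -0.0688, -0.0024]
[0.0352, -0.0693, -0.0024]
[0.0343, -0.0698, -0.0024]
[0.0333, -0.0703, -0.0024]
```

Call:
step_arm:
  slide:
    - [0,0,-0.012]
    - [0,0,-0.012]
    - [0,0,-0.012]
    - [0,0,-0.012]
    - [0,0,-0.012]
  twist:
    - [0,0,-0.075]
    - [0,0,-0.075]
    - [0,0,-0.075]
    - [0,0,-0.075]
    - [0,0,-0.075]
  hand: 82
  newtons: 50

```text
clock: 0.52
ee_pos: [0.2351, -0.5789, 0.2612]
tcp_rot: [0.882, 0.471, -0.0, -0.0]
contact_force: [-0.3, -0.4, -0.0]
gripper_width: 0.958
gripper_force: 0.0
```

Call:
step_arm:
  slide:
    - [0,0,0]
    - [0,0,0]
    - [0,0,0]
    - [0,0,0]
    - [0,0,0]
  twist:
    - [0,0,-0.075]
    - [0,0,-0.075]
    - [0,0,-0.075]
    - [0,0,-0.075]
    - [0,0,-0.075]

```text
clock: 0.93
ee_pos: [0.2351, -0.5789, 0.261]
tcp_rot: [0.708, 0.707, 0.0, -0.0]
contact_force: [-0.2, 0.3, 0.6]
gripper_width: 0.959
gripper_force: 0.0
```

Call:
step_arm:
  slide:
    - [0,0,0]
    - [0,0,0]
  twist:
    - [0,0,-0.0366]
    - [0,0,0]

```text
clock: 1.1
ee_pos: [0.2349, -0.579, 0.2609]
tcp_rot: [0.688, 0.726, 0.0, -0.0]
contact_force: [0.0, 0.2, 0.1]
gripper_width: 0.961
gripper_force: 0.0
```

```bash
python3 -c "
from lib import *
st();plan([.5791,.2883,.26],92.9)"
```

```text
t 1.10 [ 0.2349 -0.579   0.2609] yaw 93.06 zax [-1.e-04  7.e-04 -1.e+00] w 0.961 gf 0.0 F [0.  0.2 0.1]
rows 24 twist/row [-0.     -0.      0.0001] total slide (mm, start tool axes) [847.7 390.    1.5]
[0.0706, 0.0325, 0.0001]
[0.0706, 0.0325, 0.0001]
[0.0706, 0.0325, 0.0001]
[0.0707, 0.0325, 0.0001]
[0.0707, 0.0325, 0.0001]
[0.0707, 0.0325, 0.0001]
[0.0707, 0.0325, 0.0001]
[0.0707, 0.0324, 0.0001]
[0.0707, 0.0324, 0.0001]
[0.0707, 0.0324, 0.0001]
[0.0707, 0.0324, 0.0001]
[0.0707, 0.0324, 0.0001]
[0.0707, 0.0324, 0.0001]
[0.0707, 0.0324, 0.0001]
[0.0707, 0.0324, 0.0001]
[0.0707, 0.0324, 0.0001]
[0.0707, 0.0324, 0.0001]
[0.0707, 0.0324, 0.0001]
[0.0707, 0.0324, 0.0001]
[0.0707, 0.0323, 0.0001]
[0.0707, 0.0323, 0.0001]
[0.0707, 0.0323, 0.0001]
[0.0707, 0.0323, 0.0001]
[0.0707, 0.0323, 0.0001]
```

Call:
step_arm:
  slide:
    - [0.0678,0.0312,0]
    - [0.0678,0.0312,0]
    - [0.0678,0.0312,0]
    - [0.0678,0.0312,0]
    - [0.0678,0.0312,0]
  twist:
    - [0,0,0]
    - [0,0,0]
    - [0,0,0]
    - [0,0,0]
    - [0,0,0]

```text
clock: 1.52
ee_pos: [0.3047, -0.4041, 0.2612]
tcp_rot: [0.69, 0.724, -0.0, -0.0]
contact_force: [1.4, -0.1, -0.4]
gripper_width: 0.958
gripper_force: 0.0
```

Call:
step_arm:
  slide:
    - [0.0678,0.0312,0]
    - [0.0678,0.0312,0]
    - [0.0678,0.0312,0]
    - [0.0678,0.0312,0]
    - [0.0678,0.0312,0]
  twist:
    - [0,0,0]
    - [0,0,0]
    - [0,0,0]
    - [0,0,0]
    - [0,0,0]

```text
clock: 1.93
ee_pos: [0.374, -0.2309, 0.2614]
tcp_rot: [0.69, 0.724, -0.0, 0.0]
contact_force: [0.3, -1.0, 0.7]
gripper_width: 0.963
gripper_force: 0.0
```

Call:
step_arm:
  slide:
    - [0.0678,0.0312,0]
    - [0.0678,0.0312,0]
    - [0.0678,0.0312,0]
    - [0.0678,0.0312,0]
    - [0.0678,0.0312,0]
  twist:
    - [0,0,0]
    - [0,0,0]
    - [0,0,0]
    - [0,0,0]
    - [0,0,0]

```text
clock: 2.35
ee_pos: [0.4434, -0.0577, 0.2614]
tcp_rot: [0.69, 0.724, -0.0, 0.0]
contact_force: [0.5, -1.0, 0.6]
gripper_width: 0.96
gripper_force: 0.0
```

Call:
step_arm:
  slide:
    - [0.0678,0.0312,0]
    - [0.0678,0.0312,0]
    - [0.0678,0.0312,0]
    - [0.0678,0.0312,0]
    - [0.0678,0.0312,0]
  twist:
    - [0,0,0]
    - [0,0,0]
    - [0,0,0]
    - [0,0,0]
    - [0,0,0]

```text
clock: 2.77
ee_pos: [0.5128, 0.1155, 0.2612]
tcp_rot: [0.69, 0.724, -0.0, 0.0]
contact_force: [1.2, -1.3, -0.1]
gripper_width: 0.961
gripper_force: 0.0
```

Call:
step_arm:
  slide:
    - [0.0678,0.0312,0]
    - [0.0678,0.0312,0]
    - [0.0678,0.0312,0]
    - [0.0678,0.0312,0]
    - [0.0678,0.0312,0]
  twist:
    - [0,0,0]
    - [0,0,0]
    - [0,0,0]
    - [0,0,0]
    - [0,0,0]

```text
clock: 3.18
ee_pos: [0.5822, 0.2887, 0.2609]
tcp_rot: [0.69, 0.724, -0.0, 0.0]
contact_force: [0.5, -0.0, 0.6]
gripper_width: 0.956
gripper_force: 0.0
```

```bash
python3 -c "
from lib import *
st();plan([.5796,.2883,.155],92.9)"
```

```text
t 3.18 [0.5822 0.2887 0.2609] yaw 92.72 zax [-4.e-04 -6.e-04 -1.e+00] w 0.956 gf 0.0 F [ 0.5 -0.   0.6]
rows 3 twist/row [-0.0001  0.0001 -0.0007] total slide (mm, start tool axes) [ -0.2  -2.5 105.9]
[-0.0001, -0.0017, 0.0706]
[-0.0002, -0.0017, 0.0706]
[-0.0002, -0.0017, 0.0706]
```

Call:
step_arm:
  slide:
    - [0,-0.005,0.06]
    - [0,0,0.06]
    - [0,0,0.06]
    - [0,0,0.058]
    - [0,0,0]
  twist:
    - [0,0,0]
    - [0,0,0]
    - [0,0,0]
    - [0,0,0]
    - [0,0,0]

```text
clock: 3.6
ee_pos: [0.577, 0.2853, 0.1368]
tcp_rot: [0.69, 0.724, -0.004, -0.001]
contact_force: [-0.5, -1.0, 0.2]
gripper_width: 0.96
gripper_force: 0.0
```

Call:
step_arm:
  slide:
    - [0,0,0]
    - [0,0,0]
    - [0,0,0]
    - [0,0,0]
    - [0,0,0]
  twist:
    - [0,0,0]
    - [0,0,0]
    - [0,0,0]
    - [0,0,0]
    - [0,0,0]
  hand: 50

```text
clock: 4.02
ee_pos: [0.58, 0.2872, 0.1439]
tcp_rot: [0.689, 0.725, 0.001, 0.0]
contact_force: [0.1, -0.6, 8.5]
gripper_width: 0.721
gripper_force: 54.7
```

```bash
python3 -c "
from lib import *
st()
for n in('top','side'): cv2.imwrite(f'pics/{n}_g1.png',cams.get_image(n))
t=cv2.imread('pics/top_g1.png')[160:280,160:320];s=cv2.imread('pics/side_g1.png')[210:330,220:380]
cv2.imwrite('pics/g1.png',cv2.resize(np.hstack([t,s]),None,fx=2.5,fy=2.5,interpolation=cv2.INTER_CUBIC))
"
```

```text
t 4.02 [0.58   0.2872 0.1439] yaw 92.86 zax [ 0.0021  0.001  -1.    ] w 0.721 gf 54.7 F [ 0.1 -0.6  8.5]
```

View pics/g1.png

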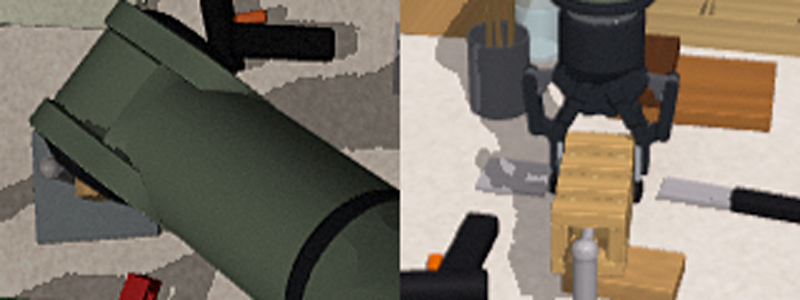

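The side view, at (595,145) in the combined crop, shows the outermost frame between the fingers. The opening reads 62 mm at 55 N.

Call:
step_arm:
  slide:
    - [0,0,-0.012]
    - [0,0,-0.012]
    - [0,0,0]
    - [-0.03,0,0]
    - [-0.04,0,0]
  twist:
    - [0,0,0]
    - [0,0,0]
    - [0,0,0]
    - [0,0,0]
    - [0,0,0]

```text
clock: 4.53
ee_pos: [0.5806, 0.253, 0.1545]
tcp_rot: [0.688, 0.726, 0.0, -0.0]
contact_force: [0.4, -0.4, -1.1]
gripper_width: 0.718
gripper_force: 54.4
```

Call:
step_arm:
  slide:
    - [-0.04,0,0]
    - [-0.04,0,0]
    - [-0.04,0,0]
    - [-0.04,0,0]
    - [0,0,-0.04]
  twist:
    - [0,0,0]
    - [0,0,0]
    - [0,0,0]
    - [0,0,0]
    - [0,0,0]

```text
clock: 4.95
ee_pos: [0.5844, 0.166, 0.1713]
tcp_rot: [0.691, 0.723, -0.003, -0.0]
contact_force: [1.0, -1.8, -0.3]
gripper_width: 0.719
gripper_force: 54.6
```

```bash
python3 -c "
from lib import *
st();plan([.5751,-.3920,.2],86.4,n=16)"
```

```text
t 4.95 [0.5844 0.166  0.1713] yaw 92.64 zax [-0.0046 -0.0041 -1.    ] w 0.719 gf 54.6 F [ 1.  -1.8 -0.3]
rows 16 twist/row [-0.0002  0.0002  0.0043] total slide (mm, start tool axes) [-557.1  -35.1  -26.3]
[-0.0696, -0.0044, -0.0033]
[-0.0697, -0.0039, -0.0033]
[-0.0697, -0.0034, -0.0033]
[-0.0697, -0.003, -0.0033]
[-0.0697, -0.0025, -0.0034]
[-0.0697, -0.002, -0.0034]
[-0.0698, -0.0015, -0.0034]
[-0.0698, -0.0011, -0.0034]
[-0.0698, -0.0006, -0.0034]
[-0.0698, -0.0001, -0.0035]
[-0.0698, 0.0004, -0.0035]
[-0.0698, 0.0008, -0.0035]
[-0.0698, 0.0013, -0.0035]
[-0.0697, 0.0018, -0.0035]
[-0.0697, 0.0023, -0.0035]
[-0.0697, 0.0027, -0.0036]
```

Call:
step_arm:
  slide:
    - [-0.0743,-0.004,-0.004]
    - [-0.0743,-0.004,-0.004]
    - [-0.0743,-0.004,-0.004]
    - [-0.0743,-0.004,-0.004]
    - [-0.0743,-0.004,-0.004]
  twist:
    - [0,0,0.0046]
    - [0,0,0.0046]
    - [0,0,0.0046]
    - [0,0,0.0046]
    - [0,0,0.0046]

```text
clock: 5.37
ee_pos: [0.5814, -0.0163, 0.1845]
tcp_rot: [0.702, 0.712, -0.0, 0.0]
contact_force: [0.5, 0.2, -1.1]
gripper_width: 0.718
gripper_force: 54.6
```

Call:
step_arm:
  slide:
    - [-0.0743,-0.001,-0.003]
    - [-0.0743,-0.001,-0.003]
    - [-0.0743,-0.001,-0.003]
    - [-0.0743,-0.001,-0.003]
    - [-0.0743,-0.001,-0.003]
  twist:
    - [0,0,0.0046]
    - [0,0,0.0046]
    - [0,0,0.0046]
    - [0,0,0.0046]
    - [0,0,0.0046]

```text
clock: 5.78
ee_pos: [0.5786, -0.2021, 0.192]
tcp_rot: [0.715, 0.699, -0.0, 0.0]
contact_force: [1.4, 0.6, -0.9]
gripper_width: 0.717
gripper_force: 54.6
```

Call:
step_arm:
  slide:
    - [-0.0743,0.002,-0.003]
    - [-0.0743,0.002,-0.003]
    - [-0.0743,0.002,-0.003]
    - [-0.0743,0.002,-0.003]
    - [-0.0743,0.002,-0.003]
  twist:
    - [0,0,0.0046]
    - [0,0,0.0046]
    - [0,0,0.0046]
    - [0,0,0.0046]
    - [0,0,0.0046]

```text
clock: 6.2
ee_pos: [0.5767, -0.3878, 0.1994]
tcp_rot: [0.728, 0.686, -0.0, -0.0]
contact_force: [1.0, 0.7, -0.7]
gripper_width: 0.72
gripper_force: 54.6
```

Call:
step_arm:
  slide:
    - [0,0,0]
  twist:
    - [0,0,0]

```text
clock: 6.28
ee_pos: [0.5746, -0.3944, 0.1987]
tcp_rot: [0.73, 0.683, -0.002, 0.001]
contact_force: [0.5, -2.0, -1.4]
gripper_width: 0.722
gripper_force: 54.6
```

```bash
python3 -c "
from lib import *
st();plan([.5751,-.3920,.023],86.4,n=5)"
```

```text
t 6.28 [ 0.5746 -0.3944  0.1987] yaw 86.17 zax [-0.0013 -0.0034 -1.    ] w 0.722 gf 54.6 F [ 0.5 -2.  -1.4]
rows 5 twist/row [-0.0001  0.0004 -0.0005] total slide (mm, start tool axes) [  3.1   0.5 175.7]
[0.0012, 0.0002, 0.0703]
[0.0012, 0.0002, 0.0703]
[0.0011, 0.0002, 0.0703]
[0.0011, 0.0002, 0.0703]
[0.001, 0.0001, 0.0703]
```

Call:
step_arm:
  slide:
    - [0,0,0.076]
    - [0,0,0.076]
    - [0,0,0.076]
    - [0,0,0.076]
    - [0,0,0.03]
  twist:
    - [0,0,0]
    - [0,0,0]
    - [0,0,0]
    - [0,0,0]
    - [0,0,0]

```text
clock: 6.7
ee_pos: [0.5749, -0.3846, 0.0272]
tcp_rot: [0.727, 0.686, -0.001, -0.003]
contact_force: [0.8, -0.1, -0.8]
gripper_width: 0.719
gripper_force: 54.6
```

Call:
step_arm:
  slide:
    - [0,0,0.01]
    - [0,0,0.005]
    - [0,0,0]
  twist:
    - [0,0,0]
    - [0,0,0]
    - [0,0,0]

```text
clock: 6.95
ee_pos: [0.5784, -0.3859, 0.0264]
tcp_rot: [0.727, 0.686, 0.0, 0.001]
contact_force: [0.1, -0.2, -1.0]
gripper_width: 0.722
gripper_force: 54.6
```

Call:
step_arm:
  slide:
    - [0,0,0]
    - [0,0,0]
    - [0,0,0]
  twist:
    - [0,0,0]
    - [0,0,0]
    - [0,0,0]
  hand: 73

```text
clock: 7.2
ee_pos: [0.5783, -0.3859, 0.0263]
tcp_rot: [0.727, 0.686, 0.0, 0.001]
contact_force: [-0.2, 0.8, 0.2]
gripper_width: 0.855
gripper_force: 0.0
```

Call:
step_arm:
  slide:
    - [0,0,-0.03]
    - [0,0,-0.076]
    - [0,0,-0.076]
    - [0,0,-0.076]
    - [0,0,-0.076]
  twist:
    - [0,0,0]
    - [0,0,0]
    - [0,0,0]
    - [0,0,0]
    - [0,0,0]

```text
clock: 7.62
ee_pos: [0.5775, -0.3852, 0.1954]
tcp_rot: [0.727, 0.687, 0.0, 0.0]
contact_force: [0.3, -0.9, 0.6]
gripper_width: 0.857
gripper_force: 0.0
```

```bash
python3 -c "
from lib import *
for n in('top','side'): cv2.imwrite(f'pics/{n}_p1.png',cams.get_image(n))
t=cv2.imread('pics/top_p1.png')[180:310,440:570];s=cv2.imread('pics/side_p1.png')[170:300,270:400]
cv2.imwrite('pics/p1.png',cv2.convertScaleAbs(cv2.resize(np.hstack([t,s]),None,fx=3,fy=3,interpolation=cv2.INTER_CUBIC),alpha=1.3))
st()
plan([.5796,.326,.26],92.9,n=20)"
```

```text
t 7.72 [ 0.5801 -0.3864  0.2003] yaw 86.67 zax [ 0.0087 -0.0051 -0.9999] w 0.853 gf 0.0 F [ 0.2  0.1 -0.2]
rows 20 twist/row [ 0.0003  0.0002 -0.0035] total slide (mm, start tool axes) [710.9 -41.3 -63.3]
[0.0711, -0.0041, -0.0063]
[0.0711, -0.0037, -0.0063]
[0.0711, -0.0034, -0.0063]
[0.0712, -0.003, -0.0063]
[0.0712, -0.0026, -0.0063]
[0.0712, -0.0022, -0.0062]
[0.0712, -0.0018, -0.0062]
[0.0712, -0.0014, -0.0062]
[0.0712, -0.0011, -0.0062]
[0.0712, -0.0007, -0.0062]
[0.0712, -0.0003, -0.0061]
[0.0712, 0.0001, -0.0061]
[0.0712, 0.0005, -0.0061]
[0.0712, 0.0009, -0.0061]
[0.0712, 0.0012, -0.0061]
[0.0712, 0.0016, -0.0061]
[0.0712, 0.002, -0.006]
[0.0712, 0.0024, -0.006]
[0.0712, 0.0028, -0.006]
[0.0712, 0.0032, -0.006]
```

View pics/p1.png

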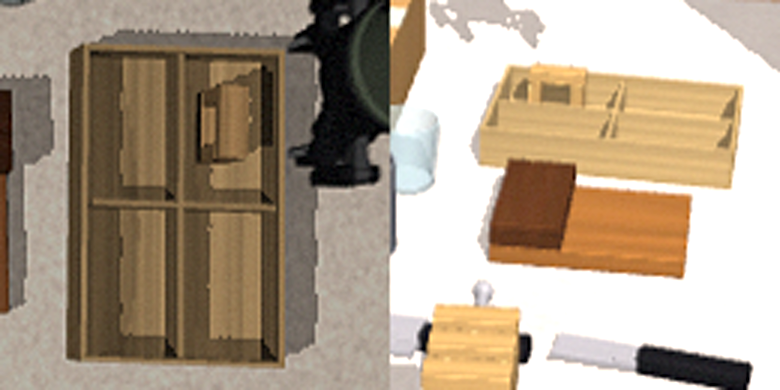

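Frame 1 stands in the upper-right compartment, at about (232,120) in the crop. I'm going back for the second frame.

Call:
step_arm:
  slide:
    - [0.071,-0.0034,-0.0063]
    - [0.071,-0.0034,-0.0063]
    - [0.071,-0.0034,-0.0063]
    - [0.071,-0.0034,-0.0063]
    - [0.071,-0.0034,-0.0063]
  twist:
    - [0,0,-0.0035]
    - [0,0,-0.0035]
    - [0,0,-0.0035]
    - [0,0,-0.0035]
    - [0,0,-0.0035]
  hand: 82

```text
clock: 8.13
ee_pos: [0.5772, -0.2061, 0.2092]
tcp_rot: [0.718, 0.696, 0.0, 0.001]
contact_force: [0.4, 0.2, 0.5]
gripper_width: 0.959
gripper_force: 0.0
```

Call:
step_arm:
  slide:
    - [0.071,-0.0014,-0.0063]
    - [0.071,-0.0014,-0.0063]
    - [0.071,-0.0014,-0.0063]
    - [0.071,-0.0014,-0.0063]
    - [0.071,-0.0014,-0.0063]
  twist:
    - [0,0,-0.0035]
    - [0,0,-0.0035]
    - [0,0,-0.0035]
    - [0,0,-0.0035]
    - [0,0,-0.0035]

```text
clock: 8.55
ee_pos: [0.5772, -0.0285, 0.225]
tcp_rot: [0.708, 0.706, 0.0, 0.001]
contact_force: [0.6, -1.0, 0.2]
gripper_width: 0.961
gripper_force: 0.0
```

Call:
step_arm:
  slide:
    - [0.071,0.0005,-0.0063]
    - [0.071,0.0005,-0.0063]
    - [0.071,0.0005,-0.0063]
    - [0.071,0.0005,-0.0063]
    - [0.071,0.0005,-0.0063]
  twist:
    - [0,0,-0.0035]
    - [0,0,-0.0035]
    - [0,0,-0.0035]
    - [0,0,-0.0035]
    - [0,0,-0.0035]

```text
clock: 8.97
ee_pos: [0.5769, 0.1491, 0.2408]
tcp_rot: [0.698, 0.716, 0.0, 0.001]
contact_force: [0.9, -0.0, 0.5]
gripper_width: 0.963
gripper_force: 0.0
```

Call:
step_arm:
  slide:
    - [0.071,0.0024,-0.0063]
    - [0.071,0.0024,-0.0063]
    - [0.071,0.0024,-0.0063]
    - [0.071,0.0024,-0.0063]
    - [0.071,0.0024,-0.0063]
  twist:
    - [0,0,-0.0035]
    - [0,0,-0.0035]
    - [0,0,-0.0035]
    - [0,0,-0.0035]
    - [0,0,-0.0035]

```text
clock: 9.38
ee_pos: [0.5765, 0.3266, 0.2566]
tcp_rot: [0.688, 0.725, 0.001, 0.0]
contact_force: [0.6, -0.1, -0.0]
gripper_width: 0.956
gripper_force: 0.0
```

Call:
step_arm:
  slide:
    - [0,0,0]
    - [0,0,0]
  twist:
    - [0,0,0]
    - [0,0,0]

```text
clock: 9.55
ee_pos: [0.5758, 0.3274, 0.256]
tcp_rot: [0.687, 0.727, 0.001, -0.0]
contact_force: [0.1, -0.9, -0.0]
gripper_width: 0.955
gripper_force: 0.0
```

```bash
python3 -c "
from lib import *
print(tri((253.9,220.9),(300.7,265.7)))
st();plan([.578,.326,.143],92.9,n=4)"
```

```text
(array([0.58063235, 0.2624178 , 0.17223406]), np.float64(0.0007069331966557795))
t 9.55 [0.5758 0.3274 0.256 ] yaw 93.20 zax [ 5.0e-04  1.3e-03 -1.0e+00] w 0.955 gf 0.0 F [ 0.1 -0.9 -0. ]
rows 4 twist/row [ 0.0001 -0.0002  0.0008] total slide (mm, start tool axes) [ -1.6   2.  113. ]
[-0.0008, 0.001, 0.0565]
[-0.0008, 0.001, 0.0565]
[-0.0008, 0.001, 0.0565]
[-0.0008, 0.0011, 0.0565]
```

Call:
step_arm:
  slide:
    - [-0.001,0.001,0.0565]
    - [-0.001,0.001,0.0565]
    - [-0.001,0.001,0.0565]
    - [0,0.001,0.0565]
    - [0,0,0]
  twist:
    - [0,0,0.001]
    - [0,0,0.001]
    - [0,0,0.001]
    - [0,0,0]
    - [0,0,0]

```text
clock: 9.97
ee_pos: [0.5777, 0.3204, 0.1377]
tcp_rot: [0.691, 0.723, -0.003, -0.0]
contact_force: [-0.2, -0.4, -0.8]
gripper_width: 0.962
gripper_force: 0.0
```

Call:
step_arm:
  slide:
    - [0,0,0]
    - [0,0,0]
    - [0,0,0]
    - [0,0,0]
    - [0,0,0]
  twist:
    - [0,0,0]
    - [0,0,0]
    - [0,0,0]
    - [0,0,0]
    - [0,0,0]
  hand: 50

```text
clock: 10.38
ee_pos: [0.5798, 0.3237, 0.1439]
tcp_rot: [0.69, 0.724, 0.001, 0.001]
contact_force: [-1.3, -1.9, 9.9]
gripper_width: 0.72
gripper_force: 54.9
```

Call:
step_arm:
  slide:
    - [0,0,-0.012]
    - [0,0,-0.012]
    - [0,0,0]
    - [-0.03,0,0]
    - [-0.04,0,0]
  twist:
    - [0,0,0]
    - [0,0,0]
    - [0,0,0]
    - [0,0,0]
    - [0,0,0]

```text
clock: 10.8
ee_pos: [0.58, 0.2895, 0.154]
tcp_rot: [0.689, 0.724, 0.0, -0.0]
contact_force: [1.0, 0.2, -1.6]
gripper_width: 0.723
gripper_force: 54.3
```

Call:
step_arm:
  slide:
    - [-0.05,0,0]
    - [-0.05,0,0]
    - [-0.05,0,0]
    - [-0.05,0,0]
    - [0,0,-0.04]
  twist:
    - [0,0,0]
    - [0,0,0]
    - [0,0,0]
    - [0,0,0]
    - [0,0,0]

```text
clock: 11.22
ee_pos: [0.5848, 0.1814, 0.1708]
tcp_rot: [0.692, 0.722, -0.003, 0.0]
contact_force: [0.0, -0.7, -1.1]
gripper_width: 0.719
gripper_force: 54.6
```

```bash
python3 -c "
from lib import *
st();plan([.4433,-.3838,.2],86.4,n=16)"
```

```text
t 11.22 [0.5848 0.1814 0.1708] yaw 92.40 zax [-0.0044 -0.0049 -1.    ] w 0.719 gf 54.6 F [ 0.  -0.7 -1.1]
rows 16 twist/row [-0.0002  0.0002  0.0042] total slide (mm, start tool axes) [-558.9 -165.3  -25.8]
[-0.0699, -0.0207, -0.0032]
[-0.07, -0.0202, -0.0033]
[-0.0701, -0.0197, -0.0033]
[-0.0703, -0.0193, -0.0033]
[-0.0704, -0.0188, -0.0033]
[-0.0705, -0.0184, -0.0034]
[-0.0706, -0.0179, -0.0034]
[-0.0707, -0.0174, -0.0034]
[-0.0708, -0.017, -0.0034]
[-0.071, -0.0165, -0.0035]
[-0.0711, -0.016, -0.0035]
[-0.0712, -0.0156, -0.0035]
[-0.0713, -0.0151, -0.0035]
[-0.0714, -0.0146, -0.0036]
[-0.0714, -0.0142, -0.0036]
[-0.0715, -0.0137, -0.0036]
```

Call:
step_arm:
  slide:
    - [-0.0752,-0.021,-0.0036]
    - [-0.0752,-0.021,-0.0036]
    - [-0.0752,-0.021,-0.0036]
    - [-0.0752,-0.021,-0.0036]
    - [-0.0752,-0.021,-0.0036]
  twist:
    - [0,0,0.0045]
    - [0,0,0.0045]
    - [0,0,0.0045]
    - [0,0,0.0045]
    - [0,0,0.0045]

```text
clock: 11.63
ee_pos: [0.5382, -0.0032, 0.183]
tcp_rot: [0.703, 0.711, -0.0, 0.0]
contact_force: [1.5, 0.9, -1.4]
gripper_width: 0.722
gripper_force: 54.6
```

Call:
step_arm:
  slide:
    - [-0.0752,-0.0184,-0.0036]
    - [-0.0752,-0.0184,-0.0036]
    - [-0.0752,-0.0184,-0.0036]
    - [-0.0752,-0.0184,-0.0036]
    - [-0.0752,-0.0184,-0.0036]
  twist:
    - [0,0,0.0045]
    - [0,0,0.0045]
    - [0,0,0.0045]
    - [0,0,0.0045]
    - [0,0,0.0045]

```text
clock: 12.05
ee_pos: [0.4916, -0.1911, 0.1921]
tcp_rot: [0.716, 0.699, -0.0, 0.0]
contact_force: [0.7, -1.4, -0.4]
gripper_width: 0.723
gripper_force: 54.6
```

Call:
step_arm:
  slide:
    - [-0.0752,-0.0158,-0.0036]
    - [-0.0752,-0.0158,-0.0036]
    - [-0.0752,-0.0158,-0.0036]
    - [-0.0752,-0.0158,-0.0036]
    - [-0.0752,-0.0158,-0.0036]
  twist:
    - [0,0,0.0045]
    - [0,0,0.0045]
    - [0,0,0.0045]
    - [0,0,0.0045]
    - [0,0,0.0045]

```text
clock: 12.47
ee_pos: [0.4449, -0.3774, 0.2011]
tcp_rot: [0.728, 0.686, -0.0, 0.0]
contact_force: [0.7, 0.4, -0.6]
gripper_width: 0.72
gripper_force: 54.6
```

Call:
step_arm:
  slide:
    - [0,0,0]
    - [0,0,0]
    - [0,0,0]
    - [0,0,0]
  twist:
    - [0,0,0]
    - [0,0,0]
    - [0,0,0]
    - [0,0,0]

```text
clock: 12.8
ee_pos: [0.4465, -0.3743, 0.2009]
tcp_rot: [0.727, 0.687, 0.0, -0.0]
contact_force: [0.4, 0.1, -1.2]
gripper_width: 0.72
gripper_force: 54.6
```

```bash
python3 -c "
from lib import *
st();plan([.4433,-.3838,.025],86.4,n=5)"
```

```text
t 12.80 [ 0.4465 -0.3743  0.2009] yaw 86.72 zax [ 1.e-04  3.e-04 -1.e+00] w 0.72 gf 54.6 F [ 0.4  0.1 -1.2]
rows 5 twist/row [ 0.     -0.      0.0007] total slide (mm, start tool axes) [ -9.7  -2.7 175.9]
[-0.0039, -0.0011, 0.0704]
[-0.0039, -0.0011, 0.0704]
[-0.0039, -0.0011, 0.0704]
[-0.0039, -0.0011, 0.0704]
[-0.0039, -0.001, 0.0704]
```

Call:
step_arm:
  slide:
    - [-0.01,-0.003,0.07]
    - [-0.01,-0.002,0.076]
    - [0,0,0.076]
    - [0,0,0.076]
    - [0,0,0.04]
  twist:
    - [0,0,0.0035]
    - [0,0,0]
    - [0,0,0]
    - [0,0,0]
    - [0,0,0]

```text
clock: 13.22
ee_pos: [0.4422, -0.3829, 0.0282]
tcp_rot: [0.729, 0.685, -0.0, -0.002]
contact_force: [0.1, -0.2, -0.2]
gripper_width: 0.718
gripper_force: 54.6
```

Call:
step_arm:
  slide:
    - [0,0,0.01]
    - [0,0,0.004]
    - [0,0,0]
  twist:
    - [0,0,0]
    - [0,0,0]
    - [0,0,0]

```text
clock: 13.47
ee_pos: [0.444, -0.3848, 0.0258]
tcp_rot: [0.729, 0.684, 0.0, 0.0]
contact_force: [0.8, 0.3, 0.4]
gripper_width: 0.718
gripper_force: 54.6
```

Call:
step_arm:
  slide:
    - [0,0,0]
    - [0,0,0]
    - [0,0,0]
  twist:
    - [0,0,0]
    - [0,0,0]
    - [0,0,0]
  hand: 73

```text
clock: 13.72
ee_pos: [0.4437, -0.3856, 0.0261]
tcp_rot: [0.729, 0.684, 0.0, 0.001]
contact_force: [-0.4, 0.6, 0.5]
gripper_width: 0.856
gripper_force: 0.0
```

Call:
step_arm:
  slide:
    - [0,0,-0.03]
    - [0,0,-0.076]
    - [0,0,-0.076]
    - [0,0,-0.076]
    - [0,0,-0.076]
  twist:
    - [0,0,0]
    - [0,0,0]
    - [0,0,0]
    - [0,0,0]
    - [0,0,0]

```text
clock: 14.13
ee_pos: [0.443, -0.3849, 0.1944]
tcp_rot: [0.729, 0.684, 0.0, 0.0]
contact_force: [-0.2, -1.2, 1.4]
gripper_width: 0.853
gripper_force: 0.0
```

Call:
step_arm:
  slide:
    - [0,0,0]
    - [0,0,0]
  twist:
    - [0,0,0]
    - [0,0,0]
  hand: 82

```text
clock: 14.3
ee_pos: [0.4438, -0.3859, 0.1946]
tcp_rot: [0.73, 0.684, 0.0, 0.002]
contact_force: [0.0, -0.1, -1.6]
gripper_width: 0.961
gripper_force: 0.0
```

```bash
python3 -c "
from lib import *
np.set_printoptions(precision=4,suppress=True)
t=cams.get_image('top');cv2.imwrite('pics/top_p2.png',t)
cv2.imwrite('pics/side_p2.png',cams.get_image('side'))
for r,a in rects(t,(14,100,97),(22,160,255),(180,200,253,245)): print(r,plane('top',r[0],.189))
st()
plan([.5765,.3603,.26],92.9,n=20)"
```

```text
((194.5, 224.5), (25.0, 9.0), 90.0) [0.5742 0.3966 0.189 ]
((210.26309204101562, 223.23538208007812), (26.015438079833984, 9.485373497009277), 86.8201675415039) [0.5762 0.3603 0.189 ]
t 14.40 [ 0.4427 -0.3851  0.1917] yaw 86.31 zax [-0.0003 -0.0002 -1.    ] w 0.957 gf 0.0 F [ 0.3  0.9 -0.5]
rows 20 twist/row [-0.      0.     -0.0037] total slide (mm, start tool axes) [752.5  85.5 -68.5]
[0.0752, 0.0086, -0.0068]
[0.0752, 0.009, -0.0068]
[0.0751, 0.0094, -0.0068]
[0.0751, 0.0098, -0.0068]
[0.075, 0.0103, -0.0068]
[0.075, 0.0107, -0.0068]
[0.0749, 0.0111, -0.0068]
[0.0748, 0.0116, -0.0068]
[0.0748, 0.012, -0.0068]
[0.0747, 0.0124, -0.0068]
[0.0746, 0.0129, -0.0068]
[0.0746, 0.0133, -0.0068]
[0.0745, 0.0137, -0.0068]
[0.0744, 0.0141, -0.0068]
[0.0743, 0.0146, -0.0068]
[0.0742, 0.015, -0.0068]
[0.0741, 0.0154, -0.0068]
[0.0741, 0.0159, -0.0068]
[0.074, 0.0163, -0.0068]
[0.0739, 0.0167, -0.0068]
```

Call:
step_arm:
  slide:
    - [0.0751,0.0094,-0.0068]
    - [0.0751,0.0094,-0.0068]
    - [0.0751,0.0094,-0.0068]
    - [0.0751,0.0094,-0.0068]
    - [0.0751,0.0094,-0.0068]
  twist:
    - [0,0,-0.0037]
    - [0,0,-0.0037]
    - [0,0,-0.0037]
    - [0,0,-0.0037]
    - [0,0,-0.0037]

```text
clock: 14.82
ee_pos: [0.4758, -0.197, 0.2079]
tcp_rot: [0.719, 0.695, -0.0, -0.001]
contact_force: [1.7, 0.3, -0.3]
gripper_width: 0.96
gripper_force: 0.0
```

Call:
step_arm:
  slide:
    - [0.0748,0.0116,-0.0068]
    - [0.0748,0.0116,-0.0068]
    - [0.0748,0.0116,-0.0068]
    - [0.0748,0.0116,-0.0068]
    - [0.0748,0.0116,-0.0068]
  twist:
    - [0,0,-0.0037]
    - [0,0,-0.0037]
    - [0,0,-0.0037]
    - [0,0,-0.0037]
    - [0,0,-0.0037]

```text
clock: 15.23
ee_pos: [0.5093, -0.0108, 0.225]
tcp_rot: [0.709, 0.705, -0.001, -0.001]
contact_force: [1.3, -0.6, 0.8]
gripper_width: 0.962
gripper_force: 0.0
```

Call:
step_arm:
  slide:
    - [0.0745,0.0137,-0.0068]
    - [0.0745,0.0137,-0.0068]
    - [0.0745,0.0137,-0.0068]
    - [0.0745,0.0137,-0.0068]
    - [0.0745,0.0137,-0.0068]
  twist:
    - [0,0,-0.0037]
    - [0,0,-0.0037]
    - [0,0,-0.0037]
    - [0,0,-0.0037]
    - [0,0,-0.0037]

```text
clock: 15.65
ee_pos: [0.5426, 0.1755, 0.2418]
tcp_rot: [0.699, 0.715, -0.001, -0.0]
contact_force: [0.5, -1.1, 0.4]
gripper_width: 0.958
gripper_force: 0.0
```

Call:
step_arm:
  slide:
    - [0.0741,0.0159,-0.0068]
    - [0.0741,0.0159,-0.0068]
    - [0.0741,0.0159,-0.0068]
    - [0.0741,0.0159,-0.0068]
    - [0.0741,0.0159,-0.0068]
  twist:
    - [0,0,-0.0037]
    - [0,0,-0.0037]
    - [0,0,-0.0037]
    - [0,0,-0.0037]
    - [0,0,-0.0037]

```text
clock: 16.07
ee_pos: [0.576, 0.3619, 0.2583]
tcp_rot: [0.688, 0.725, -0.001, -0.0]
contact_force: [1.1, -1.2, 0.9]
gripper_width: 0.958
gripper_force: 0.0
```

Call:
step_arm:
  slide:
    - [0,0,0]
    - [0,0,0]
    - [0,0,0]
    - [0,0,0]
  twist:
    - [0,0,0]
    - [0,0,0]
    - [0,0,0]
    - [0,0,0]

```text
clock: 16.4
ee_pos: [0.5765, 0.3589, 0.259]
tcp_rot: [0.689, 0.725, -0.001, 0.0]
contact_force: [0.2, -0.1, -0.3]
gripper_width: 0.958
gripper_force: 0.0
```

```bash
python3 -c "
from lib import *
st();plan([.5768,.3603,.143],92.9,n=4)"
```

```text
t 16.40 [0.5765 0.3589 0.259 ] yaw 92.92 zax [-7.0e-04 -1.3e-03 -1.0e+00] w 0.958 gf 0.0 F [ 0.2 -0.1 -0.3]
rows 4 twist/row [-0.0001  0.0002  0.0001] total slide (mm, start tool axes) [  1.5   0.4 116. ]
[0.0007, 0.0002, 0.058]
[0.0007, 0.0002, 0.058]
[0.0007, 0.0002, 0.058]
[0.0007, 0.0002, 0.058]
```

Call:
step_arm:
  slide:
    - [0.001,0,0.058]
    - [0.001,0,0.058]
    - [0,0,0.058]
    - [0,0,0.058]
    - [0,0,0]
  twist:
    - [0,0,0]
    - [0,0,0]
    - [0,0,0]
    - [0,0,0]
    - [0,0,0]

```text
clock: 16.82
ee_pos: [0.5749, 0.358, 0.1385]
tcp_rot: [0.689, 0.725, -0.004, -0.0]
contact_force: [-0.5, -0.3, 0.1]
gripper_width: 0.958
gripper_force: 0.0
```

Call:
step_arm:
  slide:
    - [0,0,0]
    - [0,0,0]
    - [0,0,0]
    - [0,0,0]
    - [0,0,0]
  twist:
    - [0,0,0]
    - [0,0,0]
    - [0,0,0]
    - [0,0,0]
    - [0,0,0]
  hand: 50

```text
clock: 17.23
ee_pos: [0.577, 0.3616, 0.1455]
tcp_rot: [0.689, 0.725, 0.001, 0.0]
contact_force: [-0.3, -2.1, 9.1]
gripper_width: 0.723
gripper_force: 54.9
```

Call:
step_arm:
  slide:
    - [0,0,-0.012]
    - [0,0,-0.012]
    - [0,0,0]
    - [-0.03,0,0]
    - [-0.04,0,0]
  twist:
    - [0,0,0]
    - [0,0,0]
    - [0,0,0]
    - [0,0,0]
    - [0,0,0]

```text
clock: 17.65
ee_pos: [0.5774, 0.3274, 0.1559]
tcp_rot: [0.688, 0.726, 0.0, -0.0]
contact_force: [0.9, 0.2, -1.1]
gripper_width: 0.721
gripper_force: 54.4
```

Call:
step_arm:
  slide:
    - [-0.05,0,0]
    - [-0.05,0,0]
    - [-0.05,0,0]
    - [-0.05,0,0]
    - [-0.05,0,0]
  twist:
    - [0,0,0]
    - [0,0,0]
    - [0,0,0]
    - [0,0,0]
    - [0,0,0]

```text
clock: 18.07
ee_pos: [0.5845, 0.1998, 0.1558]
tcp_rot: [0.689, 0.725, -0.0, 0.0]
contact_force: [0.1, 0.2, -0.0]
gripper_width: 0.717
gripper_force: 54.4
```

Call:
step_arm:
  slide:
    - [-0.02,0,-0.02]
    - [0,0,-0.02]
    - [0,0,0]
    - [0,0,0]
  twist:
    - [0,0,0]
    - [0,0,0]
    - [0,0,0]
    - [0,0,0]

```text
clock: 18.4
ee_pos: [0.5852, 0.1927, 0.1766]
tcp_rot: [0.688, 0.726, 0.001, 0.0]
contact_force: [-0.1, 0.7, -0.9]
gripper_width: 0.72
gripper_force: 54.4
```

```bash
python3 -c "
from lib import *
st();plan([.5803,-.3082,.2],86.4,n=15)"
```

```text
t 18.40 [0.5852 0.1927 0.1766] yaw 93.03 zax [ 0.0013  0.0011 -1.    ] w 0.72 gf 54.4 F [-0.1  0.7 -0.9]
rows 15 twist/row [ 0.0001 -0.      0.0049] total slide (mm, start tool axes) [-500.   -31.4  -23.9]
[-0.0667, -0.0042, -0.0032]
[-0.0667, -0.0037, -0.0032]
[-0.0667, -0.0032, -0.0032]
[-0.0667, -0.0026, -0.0032]
[-0.0668, -0.0021, -0.0032]
[-0.0668, -0.0016, -0.0032]
[-0.0668, -0.0011, -0.0032]
[-0.0668, -0.0006, -0.0032]
[-0.0668, -0.0001, -0.0032]
[-0.0668, 0.0004, -0.0031]
[-0.0668, 0.001, -0.0031]
[-0.0668, 0.0015, -0.0031]
[-0.0668, 0.002, -0.0031]
[-0.0667, 0.0025, -0.0031]
[-0.0667, 0.003, -0.0031]
```

Call:
step_arm:
  slide:
    - [-0.0668,-0.0032,-0.0032]
    - [-0.0668,-0.0032,-0.0032]
    - [-0.0668,-0.0032,-0.0032]
    - [-0.0668,-0.0032,-0.0032]
    - [-0.0668,-0.0032,-0.0032]
  twist:
    - [0,0,0.0049]
    - [0,0,0.0049]
    - [0,0,0.0049]
    - [0,0,0.0049]
    - [0,0,0.0049]

```text
clock: 18.82
ee_pos: [0.583, 0.0243, 0.1835]
tcp_rot: [0.702, 0.712, 0.0, -0.0]
contact_force: [1.2, 0.7, -0.7]
gripper_width: 0.721
gripper_force: 54.5
```

Call:
step_arm:
  slide:
    - [-0.0668,-0.0006,-0.0032]
    - [-0.0668,-0.0006,-0.0032]
    - [-0.0668,-0.0006,-0.0032]
    - [-0.0668,-0.0006,-0.0032]
    - [-0.0668,-0.0006,-0.0032]
  twist:
    - [0,0,0.0049]
    - [0,0,0.0049]
    - [0,0,0.0049]
    - [0,0,0.0049]
    - [0,0,0.0049]

```text
clock: 19.23
ee_pos: [0.5816, -0.1429, 0.1916]
tcp_rot: [0.715, 0.699, 0.0, -0.0]
contact_force: [0.7, 0.3, -0.1]
gripper_width: 0.724
gripper_force: 54.5
```

Call:
step_arm:
  slide:
    - [-0.0668,0.002,-0.0032]
    - [-0.0668,0.002,-0.0032]
    - [-0.0668,0.002,-0.0032]
    - [-0.0668,0.002,-0.0032]
    - [-0.0668,0.002,-0.0032]
  twist:
    - [0,0,0.0049]
    - [0,0,0.0049]
    - [0,0,0.0049]
    - [0,0,0.0049]
    - [0,0,0.0049]

```text
clock: 19.65
ee_pos: [0.5802, -0.3099, 0.1995]
tcp_rot: [0.729, 0.685, 0.0, -0.0]
contact_force: [-0.2, -0.2, -0.8]
gripper_width: 0.721
gripper_force: 54.5
```

Call:
step_arm:
  slide:
    - [0,0,0]
    - [0,0,0]
    - [0,0,0]
    - [0,0,0]
  twist:
    - [0,0,0]
    - [0,0,0]
    - [0,0,0]
    - [0,0,0]

```text
clock: 19.98
ee_pos: [0.5804, -0.3077, 0.1996]
tcp_rot: [0.728, 0.685, 0.0, -0.0]
contact_force: [-0.5, 0.3, 0.1]
gripper_width: 0.719
gripper_force: 54.5
```

```bash
python3 -c "
from lib import *
st();plan([.5803,-.3082,.027],86.4,n=5)"
```

```text
t 19.98 [ 0.5804 -0.3077  0.1996] yaw 86.51 zax [-1.e-04  8.e-04 -1.e+00] w 0.719 gf 54.5 F [-0.5  0.3  0.1]
rows 5 twist/row [-0.     -0.0001  0.0003] total slide (mm, start tool axes) [ -0.7  -0.  172.6]
[-0.0003, -0.0, 0.069]
[-0.0003, -0.0, 0.069]
[-0.0002, -0.0, 0.069]
[-0.0002, -0.0, 0.069]
[-0.0002, -0.0, 0.069]
```

Call:
step_arm:
  slide:
    - [0,0,0.07]
    - [0,0,0.076]
    - [0,0,0.076]
    - [0,0,0.076]
    - [0,0,0.034]
  twist:
    - [0,0,0]
    - [0,0,0]
    - [0,0,0]
    - [0,0,0]
    - [0,0,0]

```text
clock: 20.4
ee_pos: [0.5782, -0.3072, 0.0293]
tcp_rot: [0.728, 0.685, -0.001, -0.002]
contact_force: [-0.7, -0.3, -0.5]
gripper_width: 0.724
gripper_force: 54.7
```

Call:
step_arm:
  slide:
    - [0,0,0.01]
    - [0,0,0.004]
    - [0,0,0]
  twist:
    - [0,0,0]
    - [0,0,0]
    - [0,0,0]

```text
clock: 20.65
ee_pos: [0.5806, -0.309, 0.0278]
tcp_rot: [0.729, 0.685, 0.0, 0.0]
contact_force: [0.1, -0.1, -0.2]
gripper_width: 0.723
gripper_force: 54.7
```

Call:
step_arm:
  slide:
    - [0,0,0]
    - [0,0,0]
    - [0,0,0]
  twist:
    - [0,0,0]
    - [0,0,0]
    - [0,0,0]
  hand: 73

```text
clock: 20.9
ee_pos: [0.5804, -0.31, 0.0281]
tcp_rot: [0.729, 0.684, 0.0, 0.001]
contact_force: [0.1, -0.4, -0.1]
gripper_width: 0.852
gripper_force: 0.0
```

Call:
step_arm:
  slide:
    - [0,0,-0.03]
    - [0,0,-0.076]
    - [0,0,-0.076]
    - [0,0,-0.076]
    - [0,0,-0.076]
  twist:
    - [0,0,0]
    - [0,0,0]
    - [0,0,0]
    - [0,0,0]
    - [0,0,0]

```text
clock: 21.32
ee_pos: [0.5796, -0.3093, 0.1973]
tcp_rot: [0.729, 0.685, 0.0, 0.0]
contact_force: [0.9, 0.1, -0.6]
gripper_width: 0.854
gripper_force: 0.0
```

Call:
step_arm:
  slide:
    - [0,0,0]
    - [0,0,0]
    - [0,0,0]
  twist:
    - [0,0,0]
    - [0,0,0]
    - [0,0,0]
  hand: 82

```text
clock: 21.57
ee_pos: [0.5796, -0.3097, 0.1948]
tcp_rot: [0.729, 0.684, -0.0, 0.0]
contact_force: [-0.0, 0.2, -0.8]
gripper_width: 0.963
gripper_force: 0.0
```

```bash
python3 -c "
from lib import *
np.set_printoptions(precision=4,suppress=True)
t=cams.get_image('top');cv2.imwrite('pics/top_p3.png',t)
cv2.imwrite('pics/side_p3.png',cams.get_image('side'))
for r,a in rects(t,(14,100,97),(22,160,255),(180,200,253,245)): print(r,plane('top',r[0],.189))
st()
plan([.5746,.3966,.26],92.9,n=20)"
```

```text
((194.5, 224.5), (25.0, 9.0), 90.0) [0.5742 0.3966 0.189 ]
t 21.67 [ 0.5793 -0.3095  0.1933] yaw 86.38 zax [-0.0011  0.0005 -1.    ] w 0.959 gf 0.0 F [ 0.4  0.1 -0.1]
rows 20 twist/row [-0.     -0.     -0.0036] total slide (mm, start tool axes) [704.4 -49.3 -66.3]
[0.0704, -0.0049, -0.0066]
[0.0705, -0.0045, -0.0066]
[0.0705, -0.0041, -0.0066]
[0.0705, -0.0037, -0.0066]
[0.0705, -0.0033, -0.0066]
[0.0705, -0.0029, -0.0066]
[0.0706, -0.0025, -0.0066]
[0.0706, -0.0021, -0.0066]
[0.0706, -0.0017, -0.0066]
[0.0706, -0.0013, -0.0066]
[0.0706, -0.0009, -0.0066]
[0.0706, -0.0005, -0.0067]
[0.0706, -0.0001, -0.0067]
[0.0706, 0.0003, -0.0067]
[0.0706, 0.0007, -0.0067]
[0.0706, 0.0011, -0.0067]
[0.0706, 0.0015, -0.0067]
[0.0706, 0.0019, -0.0067]
[0.0706, 0.0023, -0.0067]
[0.0706, 0.0027, -0.0067]
```

Call:
step_arm:
  slide:
    - [0.0705,-0.0041,-0.0066]
    - [0.0705,-0.0041,-0.0066]
    - [0.0705,-0.0041,-0.0066]
    - [0.0705,-0.0041,-0.0066]
    - [0.0705,-0.0041,-0.0066]
  twist:
    - [0,0,-0.0036]
    - [0,0,-0.0036]
    - [0,0,-0.0036]
    - [0,0,-0.0036]
    - [0,0,-0.0036]

```text
clock: 22.08
ee_pos: [0.5779, -0.1314, 0.2097]
tcp_rot: [0.719, 0.695, -0.0, -0.001]
contact_force: [1.6, 1.3, -0.6]
gripper_width: 0.961
gripper_force: 0.0
```

Call:
step_arm:
  slide:
    - [0.0706,-0.0021,-0.0066]
    - [0.0706,-0.0021,-0.0066]
    - [0.0706,-0.0021,-0.0066]
    - [0.0706,-0.0021,-0.0066]
    - [0.0706,-0.0021,-0.0066]
  twist:
    - [0,0,-0.0036]
    - [0,0,-0.0036]
    - [0,0,-0.0036]
    - [0,0,-0.0036]
    - [0,0,-0.0036]

```text
clock: 22.5
ee_pos: [0.5769, 0.0451, 0.2263]
tcp_rot: [0.709, 0.705, -0.001, -0.001]
contact_force: [-0.8, 0.0, 0.0]
gripper_width: 0.96
gripper_force: 0.0
```

Call:
step_arm:
  slide:
    - [0.0706,0,-0.0066]
    - [0.0706,0,-0.0066]
    - [0.0706,0,-0.0066]
    - [0.0706,0,-0.0066]
    - [0.0706,0,-0.0066]
  twist:
    - [0,0,-0.0036]
    - [0,0,-0.0036]
    - [0,0,-0.0036]
    - [0,0,-0.0036]
    - [0,0,-0.0036]

```text
clock: 22.92
ee_pos: [0.5762, 0.2215, 0.2426]
tcp_rot: [0.699, 0.715, -0.001, -0.0]
contact_force: [0.5, -0.6, -0.2]
gripper_width: 0.963
gripper_force: 0.0
```

Call:
step_arm:
  slide:
    - [0.0706,0.0019,-0.0066]
    - [0.0706,0.0019,-0.0066]
    - [0.0706,0.0019,-0.0066]
    - [0.0706,0.0019,-0.0066]
    - [0.0706,0.0019,-0.0066]
  twist:
    - [0,0,-0.0036]
    - [0,0,-0.0036]
    - [0,0,-0.0036]
    - [0,0,-0.0036]
    - [0,0,-0.0036]

```text
clock: 23.33
ee_pos: [0.5752, 0.398, 0.2589]
tcp_rot: [0.689, 0.725, -0.001, -0.0]
contact_force: [0.0, -0.3, 0.4]
gripper_width: 0.961
gripper_force: 0.0
```

Call:
step_arm:
  slide:
    - [0,0,0]
    - [0,0,0]
    - [0,0,0]
    - [0,0,0]
  twist:
    - [0,0,0]
    - [0,0,0]
    - [0,0,0]
    - [0,0,0]

```text
clock: 23.67
ee_pos: [0.5762, 0.3952, 0.2592]
tcp_rot: [0.69, 0.724, -0.001, 0.0]
contact_force: [0.4, 0.1, 0.7]
gripper_width: 0.958
gripper_force: 0.0
```

```bash
python3 -c "
from lib import *
st();plan([.5748,.3966,.144],92.9,n=4)"
```

```text
t 23.67 [0.5762 0.3952 0.2592] yaw 92.78 zax [-5.0e-04 -1.1e-03 -1.0e+00] w 0.958 gf 0.0 F [0.4 0.1 0.7]
rows 4 twist/row [-0.0001  0.0002 -0.0003] total slide (mm, start tool axes) [  1.6  -1.3 115.2]
[0.0008, -0.0006, 0.0576]
[0.0008, -0.0007, 0.0576]
[0.0008, -0.0007, 0.0576]
[0.0008, -0.0007, 0.0576]
```

Call:
step_arm:
  slide:
    - [0.001,-0.001,0.0576]
    - [0.001,-0.001,0.0576]
    - [0,0,0.0576]
    - [0,0,0.0576]
    - [0,0,0]
  twist:
    - [0,0,0]
    - [0,0,0]
    - [0,0,0]
    - [0,0,0]
    - [0,0,0]

```text
clock: 24.08
ee_pos: [0.5736, 0.3941, 0.1392]
tcp_rot: [0.69, 0.724, -0.004, -0.0]
contact_force: [0.1, -1.5, -0.2]
gripper_width: 0.957
gripper_force: 0.0
```

Call:
step_arm:
  slide:
    - [0,0,0]
    - [0,0,0]
    - [0,0,0]
    - [0,0,0]
    - [0,0,0]
  twist:
    - [0,0,0]
    - [0,0,0]
    - [0,0,0]
    - [0,0,0]
    - [0,0,0]
  hand: 50

```text
clock: 24.5
ee_pos: [0.5754, 0.3978, 0.1463]
tcp_rot: [0.689, 0.724, 0.001, 0.0]
contact_force: [0.1, -1.7, 8.9]
gripper_width: 0.72
gripper_force: 54.8
```

Call:
step_arm:
  slide:
    - [0,0,-0.012]
    - [0,0,-0.012]
    - [0,0,0]
    - [-0.03,0,0]
    - [-0.04,0,0]
  twist:
    - [0,0,0]
    - [0,0,0]
    - [0,0,0]
    - [0,0,0]
    - [0,0,0]

```text
clock: 24.92
ee_pos: [0.5757, 0.3634, 0.1567]
tcp_rot: [0.688, 0.725, 0.0, -0.0]
contact_force: [0.2, 0.3, -1.1]
gripper_width: 0.721
gripper_force: 54.3
```

Call:
step_arm:
  slide:
    - [-0.05,0,0]
    - [-0.05,0,0]
    - [-0.05,0,0]
    - [-0.05,0,0]
    - [-0.05,0,0]
  twist:
    - [0,0,0]
    - [0,0,0]
    - [0,0,0]
    - [0,0,0]
    - [0,0,0]

```text
clock: 25.33
ee_pos: [0.5826, 0.2357, 0.1566]
tcp_rot: [0.689, 0.724, -0.0, 0.0]
contact_force: [0.5, -1.2, 0.1]
gripper_width: 0.724
gripper_force: 54.3
```

Call:
step_arm:
  slide:
    - [-0.05,0,0]
    - [-0.04,0,-0.02]
    - [0,0,-0.02]
    - [0,0,0]
    - [0,0,0]
  twist:
    - [0,0,0]
    - [0,0,0]
    - [0,0,0]
    - [0,0,0]
    - [0,0,0]

```text
clock: 25.75
ee_pos: [0.585, 0.193, 0.177]
tcp_rot: [0.689, 0.724, 0.001, 0.0]
contact_force: [-0.6, 0.1, -0.1]
gripper_width: 0.718
gripper_force: 54.3
```

```bash
python3 -c "
from lib import *
st();plan([.4485,-.3,.2],86.4,n=15)"
```

```text
t 25.75 [0.585 0.193 0.177] yaw 92.85 zax [ 1.e-03  5.e-04 -1.e+00] w 0.718 gf 54.3 F [-0.6  0.1 -0.1]
rows 15 twist/row [ 0.     -0.      0.0048] total slide (mm, start tool axes) [-485.6 -160.8  -23.4]
[-0.0647, -0.0214, -0.0031]
[-0.0649, -0.021, -0.0031]
[-0.0651, -0.0205, -0.0031]
[-0.0652, -0.02, -0.0031]
[-0.0654, -0.0195, -0.0031]
[-0.0655, -0.019, -0.0031]
[-0.0656, -0.0185, -0.0031]
[-0.0658, -0.018, -0.0031]
[-0.0659, -0.0175, -0.0031]
[-0.066, -0.017, -0.0031]
[-0.0662, -0.0165, -0.0031]
[-0.0663, -0.016, -0.0031]
[-0.0664, -0.0155, -0.0031]
[-0.0665, -0.015, -0.0031]
[-0.0666, -0.0145, -0.0031]
```

Call:
step_arm:
  slide:
    - [-0.0651,-0.0205,-0.0031]
    - [-0.0651,-0.0205,-0.0031]
    - [-0.0651,-0.0205,-0.0031]
    - [-0.0651,-0.0205,-0.0031]
    - [-0.0651,-0.0205,-0.0031]
  twist:
    - [0,0,0.0048]
    - [0,0,0.0048]
    - [0,0,0.0048]
    - [0,0,0.0048]
    - [0,0,0.0048]

```text
clock: 26.17
ee_pos: [0.5384, 0.0279, 0.1838]
tcp_rot: [0.702, 0.712, -0.0, -0.0]
contact_force: [1.1, -0.4, 0.2]
gripper_width: 0.721
gripper_force: 54.5
```

Call:
step_arm:
  slide:
    - [-0.0658,-0.018,-0.0031]
    - [-0.0658,-0.018,-0.0031]
    - [-0.0658,-0.018,-0.0031]
    - [-0.0658,-0.018,-0.0031]
    - [-0.0658,-0.018,-0.0031]
  twist:
    - [0,0,0.0048]
    - [0,0,0.0048]
    - [0,0,0.0048]
    - [0,0,0.0048]
    - [0,0,0.0048]

```text
clock: 26.58
ee_pos: [0.4933, -0.1366, 0.1918]
tcp_rot: [0.716, 0.698, 0.0, -0.0]
contact_force: [1.0, -0.3, 0.2]
gripper_width: 0.721
gripper_force: 54.4
```

Call:
step_arm:
  slide:
    - [-0.0664,-0.0155,-0.0031]
    - [-0.0664,-0.0155,-0.0031]
    - [-0.0664,-0.0155,-0.0031]
    - [-0.0664,-0.0155,-0.0031]
    - [-0.0664,-0.0155,-0.0031]
  twist:
    - [0,0,0.0048]
    - [0,0,0.0048]
    - [0,0,0.0048]
    - [0,0,0.0048]
    - [0,0,0.0048]

```text
clock: 27.0
ee_pos: [0.4481, -0.301, 0.1995]
tcp_rot: [0.729, 0.685, 0.0, -0.0]
contact_force: [0.7, -0.5, 0.6]
gripper_width: 0.722
gripper_force: 54.4
```

Call:
step_arm:
  slide:
    - [0,0,0]
    - [0,0,0]
    - [0,0,0]
    - [0,0,0]
  twist:
    - [0,0,0]
    - [0,0,0]
    - [0,0,0]
    - [0,0,0]

```text
clock: 27.33
ee_pos: [0.4491, -0.2987, 0.1996]
tcp_rot: [0.728, 0.685, 0.0, -0.0]
contact_force: [0.2, 0.6, -0.8]
gripper_width: 0.72
gripper_force: 54.4
```

```bash
python3 -c "
from lib import *
st();plan([.4485,-.3,.028],86.4,n=5)"
```

```text
t 27.33 [ 0.4491 -0.2987  0.1996] yaw 86.51 zax [ 0.e+00  6.e-04 -1.e+00] w 0.72 gf 54.4 F [ 0.2  0.6 -0.8]
rows 5 twist/row [-0.     -0.0001  0.0002] total slide (mm, start tool axes) [ -1.4  -0.5 171.6]
[-0.0006, -0.0002, 0.0687]
[-0.0006, -0.0002, 0.0687]
[-0.0005, -0.0002, 0.0687]
[-0.0005, -0.0002, 0.0687]
[-0.0005, -0.0002, 0.0687]
```

Call:
step_arm:
  slide:
    - [-0.002,0,0.07]
    - [0,0,0.076]
    - [0,0,0.076]
    - [0,0,0.076]
    - [0,0,0.034]
  twist:
    - [0,0,0]
    - [0,0,0]
    - [0,0,0]
    - [0,0,0]
    - [0,0,0]

```text
clock: 27.75
ee_pos: [0.4473, -0.2988, 0.0299]
tcp_rot: [0.728, 0.685, -0.0, -0.002]
contact_force: [-0.5, 0.8, -1.3]
gripper_width: 0.718
gripper_force: 54.6
```

Call:
step_arm:
  slide:
    - [0,0,0.01]
    - [0,0,0.002]
    - [0,0,0]
  twist:
    - [0,0,0]
    - [0,0,0]
    - [0,0,0]

```text
clock: 28.0
ee_pos: [0.4492, -0.3008, 0.0287]
tcp_rot: [0.729, 0.685, 0.0, 0.0]
contact_force: [-0.1, 0.4, -0.3]
gripper_width: 0.719
gripper_force: 54.5
```

Call:
step_arm:
  slide:
    - [0,0,0]
    - [0,0,0]
    - [0,0,0]
  twist:
    - [0,0,0]
    - [0,0,0]
    - [0,0,0]
  hand: 73

```text
clock: 28.25
ee_pos: [0.4488, -0.3018, 0.029]
tcp_rot: [0.729, 0.684, 0.0, 0.001]
contact_force: [-0.4, -0.0, -0.1]
gripper_width: 0.854
gripper_force: 0.0
```

Call:
step_arm:
  slide:
    - [0,0,-0.03]
    - [0,0,-0.076]
    - [0,0,-0.076]
    - [0,0,-0.076]
    - [0,0,-0.076]
  twist:
    - [0,0,0]
    - [0,0,0]
    - [0,0,0]
    - [0,0,0]
    - [0,0,0]

```text
clock: 28.67
ee_pos: [0.4481, -0.3011, 0.1973]
tcp_rot: [0.729, 0.684, 0.0, 0.0]
contact_force: [-0.2, -0.5, -0.2]
gripper_width: 0.851
gripper_force: 0.0
```

Call:
step_arm:
  slide:
    - [0,0,0]
    - [0,0,0]
    - [0,0,0]
  twist:
    - [0,0,0]
    - [0,0,0]
    - [0,0,0]
  hand: 60

```text
clock: 28.92
ee_pos: [0.448, -0.3016, 0.195]
tcp_rot: [0.729, 0.684, -0.0, 0.0]
contact_force: [-0.8, -0.4, -0.1]
gripper_width: 0.701
gripper_force: 0.0
```

```bash
cat > scr.py <<'E'
from lib import *
def show(n,img,lo,hi,roi,z,amin=60):
    print(n)
    for r,a in rects(img,lo,hi,roi,amin):
        c=cv2.boxPoints(r); print(' ',np.round(r[0],1),np.round(r[1],1),round(r[2],1),a,'c',np.round(plane("top",r[0],z)[:2],4),'corners',np.round([plane("top",p,z)[:2] for p in c],4).tolist())
def scrapers(t,roi=(295,165,375,330)):
    show("black handles",t,(0,0,0),(179,255,32),roi,.02)
    show("blades",t,(0,0,75),(15,27,112),roi,.012,40)
E
python3 -c "
from scr import *
t=cams.get_image('top');s=cams.get_image('side')
cv2.imwrite('pics/top_p4.png',t);cv2.imwrite('pics/side_p4.png',s)
cv2.imwrite('pics/p4.png',cv2.convertScaleAbs(cv2.resize(np.hstack([t[160:320,290:560],s[175:335,200:400]]),None,fx=1.7,fy=1.7,interpolation=cv2.INTER_CUBIC),alpha=1.2))
scrapers(t); st()"
```

```text
black handles
  [323.9 290.1] [ 9.8 37.9] 8.7 329.5 c [0.4145 0.1052] corners [[0.369, 0.1263], [0.4647, 0.1091], [0.4603, 0.0841], [0.3646, 0.1014]]
  [327.1 215.5] [ 9.6 37.3] 2.5 321.5 c [0.6081 0.0921] corners [[0.5602, 0.108], [0.6582, 0.1013], [0.6564, 0.0761], [0.5584, 0.0829]]
blades
  [329.  256.8] [13.7 28.4] 8.1 324.5 c [0.5006 0.0899] corners [[0.4671, 0.1136], [0.5403, 0.1014], [0.5343, 0.066], [0.4612, 0.0784]]
  [328.5 183. ] [28. 23.] 90.0 546.0 c [0.6957 0.0861] corners [[0.734, 0.1156], [0.7324, 0.0547], [0.6575, 0.0567], [0.6591, 0.1174]]
t 29.02 [ 0.4478 -0.3012  0.1941] yaw 86.37 zax [-1.2e-03  7.0e-04 -1.0e+00] w 0.704 gf 0.0 F [ 0.6 -0.8 -0.9]
```

View pics/p4.png

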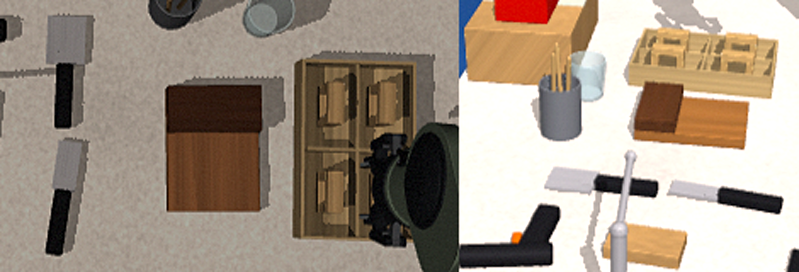

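All four frames stand in separate compartments, at (333,100), (388,100), (333,195) and, by the gripper, about (380,195). The scrapers haven't moved: the narrow handle is at top pixel (324,290) and the wide one at (327,215).

```bash
python3 -c "
from lib import *
s=cv2.imread('pics/side_p4.png');t=cv2.imread('pics/top_p4.png')
for roi in((335,270,400,310),(270,270,325,300)):
  for r,a in rects(s,(0,0,0),(179,255,45),roi): print('side',np.round(r[0],1),np.round(cv2.boxPoints(r),1).tolist())
for r,a in rects(t,(0,0,0),(179,255,32),(295,165,375,330)): print('top',np.round(cv2.boxPoints(r),1).tolist())
st();plan([.4243,.1035,.15],169.9,n=13)"
```

```text
side [370.9 292.6] [[351.79998779296875, 294.0], [353.3999938964844, 284.70001220703125], [390.0, 291.20001220703125], [388.3999938964844, 300.3999938964844]]
side [308.5 285.1] [[300.5, 289.0], [301.29998779296875, 279.8999938964844], [316.5, 281.29998779296875], [315.70001220703125, 290.29998779296875]]
side [287.7 283. ] [[279.3999938964844, 286.6000061035156], [280.3999938964844, 277.6000061035156], [296.1000061035156, 279.29998779296875], [295.1000061035156, 288.29998779296875]]
top [[316.1000061035156, 308.1000061035156], [321.8999938964844, 270.70001220703125], [331.6000061035156, 272.20001220703125], [325.79998779296875, 309.6000061035156]]
top [[321.3999938964844, 234.0], [323.1000061035156, 196.6999969482422], [332.70001220703125, 197.10000610351562], [331.1000061035156, 234.39999389648438]]
t 29.02 [ 0.4478 -0.3012  0.1941] yaw 86.37 zax [-1.2e-03  7.0e-04 -1.0e+00] w 0.704 gf 0.0 F [ 0.6 -0.8 -0.9]
rows 13 twist/row [-0.     -0.0001 -0.0714] total slide (mm, start tool axes) [402.3 -49.   44.4]
[0.0619, -0.0075, 0.0068]
[0.0624, -0.0006, 0.0068]
[0.062, 0.0064, 0.0068]
[0.0609, 0.0133, 0.0068]
[0.0591, 0.02, 0.0068]
[0.0564, 0.0265, 0.0068]
[0.0531, 0.0327, 0.0068]
[0.0491, 0.0384, 0.0068]
[0.0445, 0.0437, 0.0068]
[0.0394, 0.0484, 0.0068]
[0.0337, 0.0525, 0.0068]
[0.0276, 0.0559, 0.0068]
[0.0212, 0.0587, 0.0068]
```

Call:
step_arm:
  slide:
    - [0.062,-0.0075,0.007]
    - [0.062,-0.0006,0.007]
    - [0.062,0.0064,0.007]
    - [0.061,0.0133,0.007]
    - [0.059,0.02,0.007]
  twist:
    - [0,0,-0.0714]
    - [0,0,-0.0714]
    - [0,0,-0.0714]
    - [0,0,-0.0714]
    - [0,0,-0.0714]
  hand: 48

```text
clock: 29.43
ee_pos: [0.4385, -0.1443, 0.1764]
tcp_rot: [0.509, 0.861, 0.0, -0.001]
contact_force: [2.1, -0.4, 0.1]
gripper_width: 0.562
gripper_force: 0.0
```

Call:
step_arm:
  slide:
    - [0.0564,0.0265,0.007]
    - [0.0531,0.0327,0.007]
    - [0.0491,0.0384,0.007]
    - [0.0445,0.0437,0.007]
    - [0.0394,0.0484,0.007]
  twist:
    - [0,0,-0.0714]
    - [0,0,-0.0714]
    - [0,0,-0.0714]
    - [0,0,-0.0714]
    - [0,0,-0.0714]

```text
clock: 29.85
ee_pos: [0.4294, 0.0112, 0.159]
tcp_rot: [0.251, 0.968, 0.0, -0.001]
contact_force: [0.6, 0.3, -0.2]
gripper_width: 0.562
gripper_force: 0.0
```

Call:
step_arm:
  slide:
    - [0.0337,0.0525,0.007]
    - [0.0276,0.0559,0.007]
    - [0.0212,0.0587,0.007]
    - [0,0,0]
    - [0,0,0]
  twist:
    - [0,0,-0.0714]
    - [0,0,-0.0714]
    - [0,0,-0.0714]
    - [0,0,0]
    - [0,0,0]

```text
clock: 30.27
ee_pos: [0.424, 0.1048, 0.1486]
tcp_rot: [0.086, 0.996, 0.0, -0.001]
contact_force: [0.3, -1.0, -0.7]
gripper_width: 0.555
gripper_force: 0.0
```

Call:
step_arm:
  slide:
    - [0,0,0]
    - [0,0,0]
  twist:
    - [0,0,0]
    - [0,0,0]

```text
clock: 30.43
ee_pos: [0.4247, 0.1023, 0.149]
tcp_rot: [0.089, 0.996, -0.0, -0.0]
contact_force: [0.7, 0.1, -0.0]
gripper_width: 0.561
gripper_force: 0.0
```

```bash
python3 -c "
from lib import *
print(tri((325.8,309.6),(390,291.2)),tri((331.1,234.4),(316.5,281.3)))
st();print(telemetry.read_state()['joints']);plan([.4243,.1035,.004],169.9,n=5)"
```

```text
(array([0.3639762 , 0.10151157, 0.01611565]), np.float64(0.0007383428370397824)) (array([0.55885487, 0.0828012 , 0.0174148 ]), np.float64(0.00041761043438358174))
t 30.43 [0.4247 0.1023 0.149 ] yaw 169.79 zax [-8.e-04 -4.e-04 -1.e+00] w 0.561 gf 0.0 F [ 0.7  0.1 -0. ]
[ 0.45294173  0.55874193 -1.07950855  2.11646353  0.66520685  0.85893276
  0.36359459]
rows 5 twist/row [-0.0001 -0.0001 -0.0002] total slide (mm, start tool axes) [  0.5   1.2 145. ]
[0.0002, 0.0005, 0.058]
[0.0002, 0.0005, 0.058]
[0.0002, 0.0005, 0.058]
[0.0002, 0.0005, 0.058]
[0.0002, 0.0005, 0.058]
```

Call:
step_arm:
  slide:
    - [0,0.002,0.07]
    - [0,0,0.07]
    - [0,0,0.07]
    - [0,0,0.05]
    - [0,0,0.02]
  twist:
    - [0,0,0]
    - [0,0,0]
    - [0,0,0]
    - [0,0,0]
    - [0,0,0]

```text
clock: 30.85
ee_pos: [0.4237, 0.1028, 0.0065]
tcp_rot: [0.089, 0.996, -0.001, -0.002]
contact_force: [-0.3, 0.5, 0.8]
gripper_width: 0.561
gripper_force: 0.0
```

Call:
step_arm:
  slide:
    - [0,0,0.009]
    - [0,0,0]
    - [0,0,0]
  twist:
    - [0,0,0]
    - [0,0,0]
    - [0,0,0]

```text
clock: 31.1
ee_pos: [0.4254, 0.1038, 0.0054]
tcp_rot: [0.089, 0.996, 0.0, 0.0]
contact_force: [0.6, 0.5, 0.2]
gripper_width: 0.559
gripper_force: 0.0
```

Call:
step_arm:
  slide:
    - [0,0,0]
    - [0,0,0]
    - [0,0,0]
    - [0,0,0]
    - [0,0,0]
  twist:
    - [0,0,0]
    - [0,0,0]
    - [0,0,0]
    - [0,0,0]
    - [0,0,0]
  hand: 15
  newtons: 70

```text
clock: 31.52
ee_pos: [0.4256, 0.104, 0.006]
tcp_rot: [0.088, 0.996, -0.0, 0.001]
contact_force: [-2.9, -3.0, 18.3]
gripper_width: 0.289
gripper_force: 68.2
```

```bash
python3 -c "
from lib import *
st();print(telemetry.read_state()['joints'])"
```

```text
t 31.52 [0.4256 0.104  0.006 ] yaw 169.88 zax [ 1.9e-03 -4.0e-04 -1.0e+00] w 0.289 gf 68.2 F [-2.9 -3.  18.3]
[ 0.22524998  0.78399951 -0.79300722  2.19035801  1.05303233  0.61883761
  0.03636391]
```

Call:
step_arm:
  slide:
    - [0,0,-0.02]
    - [0,0,-0.05]
    - [0,0,-0.06]
    - [0,0,-0.06]
    - [0,0,0]
  twist:
    - [0,0,0]
    - [0,0,0]
    - [0,0,0]
    - [0,0,0]
    - [0,0,0]

```text
clock: 31.93
ee_pos: [0.4267, 0.1047, 0.1043]
tcp_rot: [0.088, 0.996, 0.001, 0.003]
contact_force: [0.3, 2.2, -1.3]
gripper_width: 0.279
gripper_force: 70.4
```

Call:
step_arm:
  slide:
    - [0,0,0]
    - [0,0,0]
  twist:
    - [0,0,0]
    - [0,0,0]

```text
clock: 32.1
ee_pos: [0.425, 0.1036, 0.0997]
tcp_rot: [0.088, 0.996, -0.0, 0.0]
contact_force: [0.5, 0.7, -1.7]
gripper_width: 0.28
gripper_force: 70.4
```

```bash
python3 -c "
from lib import *
st();plan([.4155,-.168,.10],177.6,n=8)"
```

```text
t 32.10 [0.425  0.1036 0.0997] yaw 169.86 zax [ 4.e-04 -6.e-04 -1.e+00] w 0.28 gf 70.4 F [ 0.5  0.7 -1.7]
rows 8 twist/row [-0.      0.     -0.0107] total slide (mm, start tool axes) [-3.84e+01 -2.69e+02 -1.00e-01]
[-0.0096, -0.0673, -0.0]
[-0.0085, -0.0674, -0.0]
[-0.0073, -0.0675, -0.0]
[-0.0062, -0.0677, -0.0]
[-0.0051, -0.0678, -0.0001]
[-0.0039, -0.0678, -0.0001]
[-0.0028, -0.0679, -0.0001]
[-0.0016, -0.0679, -0.0001]
```

Call:
step_arm:
  slide:
    - [-0.0096,-0.0673,0]
    - [-0.0085,-0.0674,0]
    - [-0.0073,-0.0675,0]
    - [-0.0062,-0.0677,0]
    - [-0.0051,-0.0678,0]
  twist:
    - [0,0,-0.0107]
    - [0,0,-0.0107]
    - [0,0,-0.0107]
    - [0,0,-0.0107]
    - [0,0,-0.0107]

```text
clock: 32.52
ee_pos: [0.4182, -0.067, 0.0989]
tcp_rot: [0.045, 0.999, 0.0, -0.001]
contact_force: [1.2, -0.4, -1.4]
gripper_width: 0.279
gripper_force: 70.3
```

Call:
step_arm:
  slide:
    - [-0.0039,-0.0678,0]
    - [-0.0028,-0.0679,0]
    - [-0.0016,-0.0679,0]
    - [0,0,0]
    - [0,0,0]
  twist:
    - [0,0,-0.0107]
    - [0,0,-0.0107]
    - [0,0,-0.0107]
    - [0,0,0]
    - [0,0,0]

```text
clock: 32.93
ee_pos: [0.4147, -0.1687, 0.0987]
tcp_rot: [0.023, 1.0, 0.0, -0.001]
contact_force: [-0.8, 1.6, -1.6]
gripper_width: 0.284
gripper_force: 70.3
```

Call:
step_arm:
  slide:
    - [0,0,0]
    - [0,0,0]
  twist:
    - [0,0,0]
    - [0,0,0]

```text
clock: 33.1
ee_pos: [0.4156, -0.1662, 0.0995]
tcp_rot: [0.02, 1.0, 0.0, -0.0]
contact_force: [0.5, 0.2, -2.0]
gripper_width: 0.284
gripper_force: 70.3
```

```bash
python3 -c "
from scr import *
t=cams.get_image('top');s=cams.get_image('side')
cv2.imwrite('pics/top_n1.png',t);cv2.imwrite('pics/side_n1.png',s)
cv2.imwrite('pics/n1.png',cv2.convertScaleAbs(cv2.resize(np.hstack([t[190:310,370:500],s[170:290,280:410]]),None,fx=3,fy=3,interpolation=cv2.INTER_CUBIC),alpha=1.2))
st();plan([.4155,-.168,.0285],177.6,n=5)"
```

```text
t 33.20 [ 0.4157 -0.1663  0.0997] yaw 177.72 zax [-2.e-04  2.e-04 -1.e+00] w 0.285 gf 70.3 F [-0.2  0.5 -1.6]
rows 5 twist/row [ 0.     -0.      0.0003] total slide (mm, start tool axes) [ 0.2 -1.7 71.2]
[0.0001, -0.0007, 0.0285]
[0.0001, -0.0007, 0.0285]
[0.0001, -0.0007, 0.0285]
[0.0001, -0.0007, 0.0285]
[0.0001, -0.0007, 0.0285]
```

View pics/n1.png

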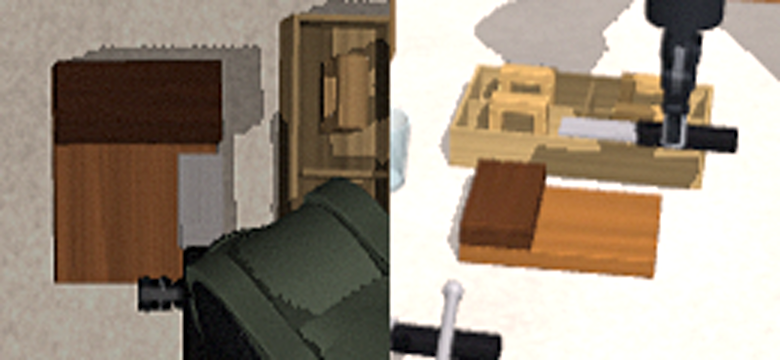

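The narrow scraper hangs level and in line. Its tip is at crop (201,153), which is top pixel (437,241).

```bash
python3 -c "
from scr import *
t=cv2.imread('pics/top_n1.png')
print(plane('top',(437-.3,241-.3),.104)); show('blade',t,(0,0,75),(179,40,140),(425,238,448,262),.104,40)
h=cv2.cvtColor(t,cv2.COLOR_BGR2HSV); print(h[248,426:450].tolist())"
```

```text
[ 0.52907547 -0.17298599  0.104     ]
blade
  [438.5 249.5] [23. 17.] 90.0 311.5 c [ 0.5075 -0.1764] corners [[0.5361, -0.157], [0.535, -0.1983], [0.4791, -0.1957], [0.4801, -0.1546]]
[[13, 164, 87], [12, 165, 88], [12, 185, 87], [13, 48, 85], [160, 7, 108], [15, 14, 107], [11, 19, 109], [176, 19, 106], [0, 10, 103], [8, 10, 107], [11, 20, 103], [175, 14, 107], [8, 9, 109], [10, 15, 104], [5, 15, 105], [0, 12, 110], [0, 10, 104], [0, 12, 107], [13, 32, 96], [16, 39, 98], [12, 40, 96], [14, 38, 88], [20, 25, 151], [23, 31, 148]]
```

Call:
step_arm:
  slide:
    - [0,-0.0034,0.03]
    - [0,0,0.04]
    - [0,0,0.04]
    - [0,0,0.025]
    - [0,0,0.01]
  twist:
    - [0,0,0]
    - [0,0,0]
    - [0,0,0]
    - [0,0,0]
    - [0,0,0]

```text
clock: 33.62
ee_pos: [0.4151, -0.1681, 0.026]
tcp_rot: [0.02, 1.0, 0.0, -0.001]
contact_force: [-8.9, 0.7, 17.2]
gripper_width: 0.28
gripper_force: 72.8
```

Call:
step_arm:
  slide:
    - [0,0,0]
    - [0,0,0]
    - [0,0,0]
    - [0,0,0]
  twist:
    - [0,0,0]
    - [0,0,0]
    - [0,0,0]
    - [0,0,0]

```text
clock: 33.95
ee_pos: [0.4159, -0.1691, 0.0278]
tcp_rot: [0.021, 1.0, -0.0, 0.0]
contact_force: [-0.8, -0.8, -2.3]
gripper_width: 0.284
gripper_force: 70.4
```

Call:
step_arm:
  slide:
    - [-0.015,0,0]
    - [-0.015,0,0]
    - [-0.015,0,0]
    - [0,0,0]
    - [0,0,0]
  twist:
    - [0,0,0]
    - [0,0,0]
    - [0,0,0]
    - [0,0,0]
    - [0,0,0]

```text
clock: 34.37
ee_pos: [0.4385, -0.1699, 0.0273]
tcp_rot: [0.021, 1.0, 0.0, 0.0]
contact_force: [-0.2, 0.3, -1.5]
gripper_width: 0.284
gripper_force: 70.4
```

```bash
python3 -c "
from scr import *
st();plan([.4904,-.1711,.027],177.6,n=5)"
```

```text
t 34.37 [ 0.4385 -0.1699  0.0273] yaw 177.62 zax [ 3.e-04  3.e-04 -1.e+00] w 0.284 gf 70.4 F [-0.2  0.3 -1.5]
rows 5 twist/row [0. 0. 0.] total slide (mm, start tool axes) [-51.9   0.9   0.3]
[-0.0207, 0.0004, 0.0001]
[-0.0207, 0.0004, 0.0001]
[-0.0207, 0.0004, 0.0001]
[-0.0207, 0.0004, 0.0001]
[-0.0207, 0.0004, 0.0001]
```

Call:
step_arm:
  slide:
    - [-0.02,0.001,0]
    - [-0.02,0.001,0]
    - [-0.02,0,0]
    - [-0.02,0,0]
    - [0,0,0]
  twist:
    - [0,0,0]
    - [0,0,0]
    - [0,0,0]
    - [0,0,0]
    - [0,0,0]

```text
clock: 34.78
ee_pos: [0.4805, -0.1705, 0.0275]
tcp_rot: [0.021, 1.0, 0.0, 0.001]
contact_force: [0.4, -0.2, -1.8]
gripper_width: 0.284
gripper_force: 70.4
```

Call:
step_arm:
  slide:
    - [-0.01,0,0]
    - [-0.008,0,0]
    - [-0.004,0,0]
    - [0,0,0]
    - [0,0,0]
  twist:
    - [0,0,0]
    - [0,0,0]
    - [0,0,0]
    - [0,0,0]
    - [0,0,0]

```text
clock: 35.2
ee_pos: [0.4889, -0.1712, 0.0273]
tcp_rot: [0.021, 1.0, 0.0, -0.0]
contact_force: [-0.8, 0.2, -1.5]
gripper_width: 0.28
gripper_force: 70.4
```

```bash
python3 -c "
from scr import *
st()"
```

```text
t 35.20 [ 0.4889 -0.1712  0.0273] yaw 177.61 zax [-3.e-04  1.e-04 -1.e+00] w 0.28 gf 70.4 F [-0.8  0.2 -1.5]
```

Call:
step_arm:
  slide:
    - [-0.004,0,0]
    - [0,0,0]
    - [0,0,0]
  twist:
    - [0,0,0]
    - [0,0,0]
    - [0,0,0]

```text
clock: 35.45
ee_pos: [0.4903, -0.1714, 0.0272]
tcp_rot: [0.021, 1.0, -0.0, -0.001]
contact_force: [-5.3, -0.5, 0.5]
gripper_width: 0.284
gripper_force: 70.4
```

Call:
step_arm:
  slide:
    - [-0.003,0,0]
    - [0,0,0]
    - [0,0,0]
  twist:
    - [0,0,0]
    - [0,0,0]
    - [0,0,0]

```text
clock: 35.7
ee_pos: [0.4904, -0.1715, 0.0268]
tcp_rot: [0.021, 1.0, -0.0, -0.002]
contact_force: [-13.1, 0.7, -0.5]
gripper_width: 0.281
gripper_force: 70.6
```

Call:
step_arm:
  slide:
    - [0,0,0.002]
    - [0,0,0]
    - [0,0,0]
  twist:
    - [0,0,0]
    - [0,0,0]
    - [0,0,0]

```text
clock: 35.95
ee_pos: [0.4905, -0.1715, 0.0261]
tcp_rot: [0.021, 1.0, -0.0, -0.002]
contact_force: [-14.6, 0.3, 7.6]
gripper_width: 0.287
gripper_force: 71.4
```

Call:
step_arm:
  slide:
    - [0.002,0,0]
    - [0,0,0]
    - [0,0,0]
    - [0,0,0]
  twist:
    - [0,0,0]
    - [0,0,0]
    - [0,0,0]
    - [0,0,0]
  hand: 44

```text
clock: 36.28
ee_pos: [0.492, -0.1713, 0.0265]
tcp_rot: [0.021, 1.0, 0.0, 0.0]
contact_force: [0.8, -0.2, 1.2]
gripper_width: 0.511
gripper_force: 0.0
```

Call:
step_arm:
  slide:
    - [0,0,-0.03]
    - [0,0,-0.07]
    - [0,0,-0.07]
    - [0,0,-0.07]
    - [0,0,0]
  twist:
    - [0,0,0]
    - [0,0,0]
    - [0,0,0]
    - [0,0,0]
    - [0,0,0]

```text
clock: 36.7
ee_pos: [0.4941, -0.1712, 0.1519]
tcp_rot: [0.021, 1.0, -0.001, 0.003]
contact_force: [0.4, -0.0, -0.1]
gripper_width: 0.517
gripper_force: 0.0
```

Call:
step_arm:
  slide:
    - [0,0,0]
    - [0,0,0]
  twist:
    - [0,0,0]
    - [0,0,0]
  hand: 48

```text
clock: 36.87
ee_pos: [0.4915, -0.1715, 0.1462]
tcp_rot: [0.021, 1.0, -0.0, 0.0]
contact_force: [0.3, -0.3, 0.2]
gripper_width: 0.559
gripper_force: 0.0
```

```bash
python3 -c "
from scr import *
t=cams.get_image('top');cv2.imwrite('pics/top_n2.png',t)
scrapers(t,(290,160,380,330)); st(); plan([.6231,.0911,.14],176.1,n=8)"
```

```text
black handles
  [327.1 215.5] [ 9.6 37.3] 2.5 321.5 c [0.6081 0.0921] corners [[0.5602, 0.108], [0.6582, 0.1013], [0.6564, 0.0761], [0.5584, 0.0829]]
blades
  [328.5 183. ] [28. 23.] 90.0 556.5 c [0.6957 0.0861] corners [[0.734, 0.1156], [0.7324, 0.0547], [0.6575, 0.0567], [0.6591, 0.1174]]
t 36.92 [ 0.4913 -0.1714  0.1457] yaw 177.61 zax [-7.e-04  1.e-04 -1.e+00] w 0.564 gf 0.0 F [-0.5  1.1 -0.4]
rows 8 twist/row [ 0.     -0.0001  0.0021] total slide (mm, start tool axes) [-120.8  267.7    5.7]
[-0.0302, 0.0669, 0.0014]
[-0.03, 0.067, 0.0014]
[-0.0298, 0.0671, 0.0014]
[-0.0295, 0.0672, 0.0014]
[-0.0293, 0.0673, 0.0014]
[-0.0291, 0.0674, 0.0014]
[-0.0289, 0.0675, 0.0014]
[-0.0286, 0.0676, 0.0014]
```

Call:
step_arm:
  slide:
    - [-0.0302,0.067,0.0014]
    - [-0.03,0.067,0.0014]
    - [-0.0298,0.067,0.0014]
    - [-0.0295,0.067,0.0014]
    - [-0.0293,0.067,0.0014]
  twist:
    - [0,0,0.0021]
    - [0,0,0.0021]
    - [0,0,0.0021]
    - [0,0,0.0021]
    - [0,0,0.0021]

```text
clock: 37.33
ee_pos: [0.574, -0.0058, 0.1416]
tcp_rot: [0.029, 1.0, 0.0, -0.001]
contact_force: [0.0, 0.2, 0.4]
gripper_width: 0.564
gripper_force: 0.0
```

Call:
step_arm:
  slide:
    - [-0.0291,0.0674,0.0014]
    - [-0.0289,0.0675,0.0014]
    - [-0.0286,0.0676,0.0014]
    - [0,0,0]
    - [0,0,0]
  twist:
    - [0,0,0.0021]
    - [0,0,0.0021]
    - [0,0,0.0021]
    - [0,0,0]
    - [0,0,0]

```text
clock: 37.75
ee_pos: [0.6229, 0.0936, 0.1393]
tcp_rot: [0.032, 0.999, 0.0, -0.001]
contact_force: [-0.9, -0.2, -0.6]
gripper_width: 0.562
gripper_force: 0.0
```

Call:
step_arm:
  slide:
    - [0,0,0]
    - [0,0,0]
  twist:
    - [0,0,0]
    - [0,0,0]

```text
clock: 37.92
ee_pos: [0.623, 0.0896, 0.14]
tcp_rot: [0.035, 0.999, -0.0, -0.001]
contact_force: [-0.1, -0.0, -0.2]
gripper_width: 0.565
gripper_force: 0.0
```

```bash
python3 -c "
from scr import *
st(); plan([.6231,.0911,.005],176.1,n=5)"
```

```text
t 37.92 [0.623  0.0896 0.14  ] yaw 176.04 zax [-1.1e-03 -8.0e-04 -1.0e+00] w 0.565 gf 0.0 F [-0.1 -0.  -0.2]
rows 5 twist/row [-0.0001 -0.0001 -0.0001] total slide (mm, start tool axes) [-1.00e-01  1.70e+00  1.35e+02]
[-0.0001, 0.0007, 0.054]
[-0.0, 0.0007, 0.054]
[-0.0, 0.0006, 0.054]
[-0.0, 0.0006, 0.054]
[-0.0, 0.0006, 0.054]
```

Call:
step_arm:
  slide:
    - [0,0.002,0.065]
    - [0,0.001,0.07]
    - [0,0,0.065]
    - [0,0,0.045]
    - [0,0,0.018]
  twist:
    - [0,0,0]
    - [0,0,0]
    - [0,0,0]
    - [0,0,0]
    - [0,0,0]

```text
clock: 38.33
ee_pos: [0.6218, 0.0903, 0.0059]
tcp_rot: [0.035, 0.999, -0.001, -0.002]
contact_force: [-0.5, -0.2, 1.2]
gripper_width: 0.564
gripper_force: 0.0
```

Call:
step_arm:
  slide:
    - [0,0,0.007]
    - [0,0,0]
    - [0,0,0]
  twist:
    - [0,0,0]
    - [0,0,0]
    - [0,0,0]

```text
clock: 38.58
ee_pos: [0.6242, 0.0922, 0.0072]
tcp_rot: [0.034, 0.999, 0.0, 0.001]
contact_force: [0.7, -0.4, 0.3]
gripper_width: 0.565
gripper_force: 0.0
```

Call:
step_arm:
  slide:
    - [0,0,0]
    - [0,0,0]
    - [0,0,0]
    - [0,0,0]
    - [0,0,0]
  twist:
    - [0,0,0]
    - [0,0,0]
    - [0,0,0]
    - [0,0,0]
    - [0,0,0]
  hand: 15

```text
clock: 39.0
ee_pos: [0.6242, 0.0923, 0.0073]
tcp_rot: [0.034, 0.999, -0.0, 0.001]
contact_force: [-2.6, -2.4, 12.0]
gripper_width: 0.28
gripper_force: 69.4
```

Call:
step_arm:
  slide:
    - [0,0,-0.02]
    - [0,0,-0.05]
    - [0,0,-0.06]
    - [0,0,-0.06]
    - [0,0,0]
  twist:
    - [0,0,0]
    - [0,0,0]
    - [0,0,0]
    - [0,0,0]
    - [0,0,0]

```text
clock: 39.42
ee_pos: [0.6256, 0.0935, 0.1071]
tcp_rot: [0.034, 0.999, 0.001, 0.003]
contact_force: [2.2, 0.5, -0.9]
gripper_width: 0.281
gripper_force: 69.5
```

Call:
step_arm:
  slide:
    - [0,0,0]
    - [0,0,0]
  twist:
    - [0,0,0]
    - [0,0,0]

```text
clock: 39.58
ee_pos: [0.6234, 0.092, 0.1008]
tcp_rot: [0.034, 0.999, -0.0, 0.0]
contact_force: [-0.6, -0.1, -2.6]
gripper_width: 0.281
gripper_force: 69.5
```

```bash
python3 -c "
from lib import *
st()"
```

```text
t 39.58 [0.6234 0.092  0.1008] yaw 176.09 zax [ 1.e-04 -5.e-04 -1.e+00] w 0.281 gf 69.5 F [-0.6 -0.1 -2.6]
```

```bash
python3 -c "
from lib import *
plan([.423,-.1022,.10],177.6,n=8)"
```

```text
rows 8 twist/row [-0.      0.     -0.0021] total slide (mm, start tool axes) [ 186.7 -207.4    0.9]
[0.0467, -0.0518, 0.0002]
[0.0468, -0.0517, 0.0002]
[0.047, -0.0515, 0.0002]
[0.0472, -0.0514, 0.0002]
[0.0473, -0.0512, 0.0002]
[0.0475, -0.0511, 0.0002]
[0.0477, -0.0509, 0.0002]
[0.0478, -0.0508, 0.0002]
```

Call:
step_arm:
  slide:
    - [0.047,-0.0518,0]
    - [0.047,-0.0517,0]
    - [0.047,-0.0515,0]
    - [0.047,-0.0514,0]
    - [0.0473,-0.0512,0]
  twist:
    - [0,0,-0.0021]
    - [0,0,-0.0021]
    - [0,0,-0.0021]
    - [0,0,-0.0021]
    - [0,0,-0.0021]

```text
clock: 40.0
ee_pos: [0.4961, -0.0299, 0.0998]
tcp_rot: [0.026, 1.0, 0.0, -0.001]
contact_force: [0.9, -0.7, -2.4]
gripper_width: 0.281
gripper_force: 69.4
```

Call:
step_arm:
  slide:
    - [0.0475,-0.0511,0]
    - [0.0477,-0.0509,0]
    - [0.0478,-0.0508,0]
    - [0,0,0]
    - [0,0,0]
  twist:
    - [0,0,-0.0021]
    - [0,0,-0.0021]
    - [0,0,-0.0021]
    - [0,0,0]
    - [0,0,0]

```text
clock: 40.42
ee_pos: [0.4215, -0.1035, 0.1001]
tcp_rot: [0.022, 1.0, -0.0, -0.001]
contact_force: [0.8, 0.6, -1.4]
gripper_width: 0.29
gripper_force: 69.5
```

Call:
step_arm:
  slide:
    - [0,0,0]
    - [0,0,0]
    - [0,0,0]
  twist:
    - [0,0,0]
    - [0,0,0]
    - [0,0,0]

```text
clock: 40.67
ee_pos: [0.4235, -0.1009, 0.1006]
tcp_rot: [0.02, 1.0, 0.0, 0.0]
contact_force: [-0.7, -0.2, -2.2]
gripper_width: 0.282
gripper_force: 69.5
```

```bash
python3 -c "
from scr import *
t=cams.get_image('top');s=cams.get_image('side')
cv2.imwrite('pics/top_w1.png',t);cv2.imwrite('pics/side_w1.png',s)
cv2.imwrite('pics/w1.png',cv2.convertScaleAbs(cv2.resize(np.hstack([t[190:310,370:500],s[170:290,280:410]]),None,fx=3,fy=3,interpolation=cv2.INTER_CUBIC),alpha=1.2))
st();plan([.423,-.1022,.029],177.6,n=5)"
```

```text
t 40.77 [ 0.4234 -0.1011  0.1006] yaw 177.69 zax [-0.e+00  5.e-04 -1.e+00] w 0.282 gf 69.5 F [-0.6 -0.3 -1.3]
rows 5 twist/row [ 0.0001 -0.      0.0002] total slide (mm, start tool axes) [ 0.4 -1.2 71.6]
[0.0001, -0.0005, 0.0287]
[0.0001, -0.0005, 0.0287]
[0.0001, -0.0005, 0.0287]
[0.0001, -0.0005, 0.0287]
[0.0001, -0.0005, 0.0287]
```

View pics/w1.png

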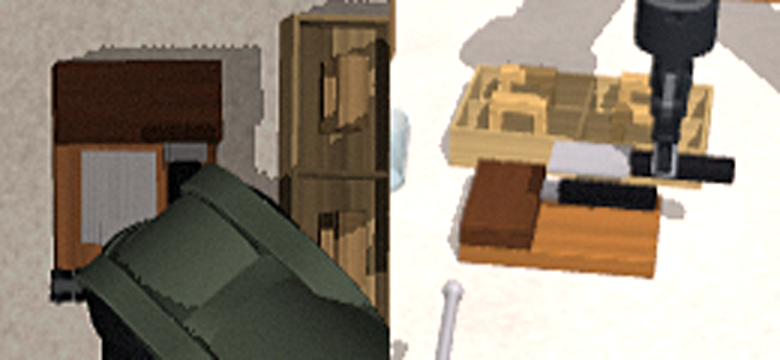

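The wide scraper is level above the board with its tip at crop (118,151). The narrow one sits home in its slot, handle at (185,180).

```bash
python3 -c "
from lib import *
print(plane('top',(409.1,240),.104))"
```

```text
[ 0.5324763  -0.10605521  0.104     ]
```

Call:
step_arm:
  slide:
    - [0,-0.0024,0.03]
    - [0,0,0.04]
    - [0,0,0.035]
    - [0,0,0.02]
    - [0,0,0.01]
  twist:
    - [0,0,0]
    - [0,0,0]
    - [0,0,0]
    - [0,0,0]
    - [0,0,0]

```text
clock: 41.18
ee_pos: [0.4227, -0.1024, 0.032]
tcp_rot: [0.02, 1.0, 0.0, -0.001]
contact_force: [-0.6, 0.4, -2.0]
gripper_width: 0.277
gripper_force: 69.5
```

Call:
step_arm:
  slide:
    - [0,0,0.006]
    - [0,0,0.002]
    - [0,0,0]
    - [0,0,0]
    - [0,0,0]
  twist:
    - [0,0,0]
    - [0,0,0]
    - [0,0,0]
    - [0,0,0]
    - [0,0,0]

```text
clock: 41.6
ee_pos: [0.4233, -0.1032, 0.0297]
tcp_rot: [0.021, 1.0, -0.0, 0.0]
contact_force: [-0.0, 0.4, -1.4]
gripper_width: 0.283
gripper_force: 69.5
```

Call:
step_arm:
  slide:
    - [-0.015,0,0]
    - [-0.015,0,0]
    - [-0.015,0,0]
    - [0,0,0]
    - [0,0,0]
  twist:
    - [0,0,0]
    - [0,0,0]
    - [0,0,0]
    - [0,0,0]
    - [0,0,0]

```text
clock: 42.02
ee_pos: [0.4459, -0.1038, 0.0292]
tcp_rot: [0.021, 1.0, 0.0, 0.0]
contact_force: [-0.9, 0.0, -1.6]
gripper_width: 0.282
gripper_force: 69.5
```

```bash
python3 -c "
from scr import *
st();plan([.4979,-.1053,.0282],177.6,n=5)"
```

```text
t 42.02 [ 0.4459 -0.1038  0.0292] yaw 177.61 zax [ 2.e-04  4.e-04 -1.e+00] w 0.282 gf 69.5 F [-0.9  0.  -1.6]
rows 5 twist/row [0.0001 0.     0.    ] total slide (mm, start tool axes) [-52.    0.7   1. ]
[-0.0208, 0.0003, 0.0004]
[-0.0208, 0.0003, 0.0004]
[-0.0208, 0.0003, 0.0004]
[-0.0208, 0.0003, 0.0004]
[-0.0208, 0.0003, 0.0004]
```

Call:
step_arm:
  slide:
    - [-0.02,0.001,0.001]
    - [-0.02,0,0]
    - [-0.02,0,0]
    - [-0.02,0,0]
    - [0,0,0]
  twist:
    - [0,0,0]
    - [0,0,0]
    - [0,0,0]
    - [0,0,0]
    - [0,0,0]

```text
clock: 42.43
ee_pos: [0.4878, -0.105, 0.0288]
tcp_rot: [0.021, 1.0, 0.0, 0.001]
contact_force: [-0.4, 0.7, -1.5]
gripper_width: 0.282
gripper_force: 69.5
```

Call:
step_arm:
  slide:
    - [-0.01,0,0]
    - [-0.008,0,0]
    - [-0.004,0,0]
    - [0,0,0]
    - [0,0,0]
  twist:
    - [0,0,0]
    - [0,0,0]
    - [0,0,0]
    - [0,0,0]
    - [0,0,0]

```text
clock: 42.85
ee_pos: [0.4957, -0.1057, 0.0285]
tcp_rot: [0.021, 1.0, -0.0, -0.001]
contact_force: [-4.5, 0.6, -0.6]
gripper_width: 0.28
gripper_force: 69.7
```

Call:
step_arm:
  slide:
    - [-0.003,0,0]
    - [0,0,0]
    - [0,0,0]
  twist:
    - [0,0,0]
    - [0,0,0]
    - [0,0,0]

```text
clock: 43.1
ee_pos: [0.4958, -0.106, 0.0282]
tcp_rot: [0.021, 1.0, -0.0, -0.002]
contact_force: [-12.0, -0.3, 0.1]
gripper_width: 0.277
gripper_force: 69.8
```

Call:
step_arm:
  slide:
    - [-0.003,0,0]
    - [0,0,0]
    - [0,0,0]
  twist:
    - [0,0,0]
    - [0,0,0]
    - [0,0,0]

```text
clock: 43.35
ee_pos: [0.4959, -0.1062, 0.0278]
tcp_rot: [0.021, 1.0, -0.001, -0.003]
contact_force: [-20.1, -0.8, 1.8]
gripper_width: 0.284
gripper_force: 70.0
```

Call:
step_arm:
  slide:
    - [0.005,0,0.002]
    - [0,0,0]
    - [0,0,0]
  twist:
    - [0,0,0]
    - [0,0,0]
    - [0,0,0]

```text
clock: 43.6
ee_pos: [0.4957, -0.1059, 0.0274]
tcp_rot: [0.021, 1.0, -0.0, -0.001]
contact_force: [-9.0, -0.4, -0.6]
gripper_width: 0.28
gripper_force: 69.7
```

Call:
step_arm:
  slide:
    - [0,0,0]
    - [0,0,0]
    - [0,0,0]
    - [0,0,0]
  twist:
    - [0,0,0]
    - [0,0,0]
    - [0,0,0]
    - [0,0,0]
  hand: 40

```text
clock: 43.93
ee_pos: [0.4974, -0.1056, 0.0279]
tcp_rot: [0.021, 1.0, 0.0, 0.0]
contact_force: [-0.1, 1.0, -0.2]
gripper_width: 0.47
gripper_force: 0.0
```

Call:
step_arm:
  slide:
    - [0,0,-0.03]
    - [0,0,-0.07]
    - [0,0,-0.07]
    - [0,0,-0.07]
    - [0,0.07,0]
  twist:
    - [0,0,0]
    - [0,0,0]
    - [0,0,0]
    - [0,0,0]
    - [0,0,0]

```text
clock: 44.35
ee_pos: [0.5005, -0.0767, 0.1523]
tcp_rot: [0.026, 1.0, -0.002, 0.003]
contact_force: [1.4, -0.4, 0.6]
gripper_width: 0.467
gripper_force: 0.0
```

Call:
step_arm:
  slide:
    - [0,0.08,0]
    - [0,0.08,0]
    - [0,0.08,0]
    - [0,0.08,0]
    - [0,0.08,0]
  twist:
    - [0,0,0]
    - [0,0,0]
    - [0,0,0]
    - [0,0,0]
    - [0,0,0]

```text
clock: 44.77
ee_pos: [0.5067, 0.1311, 0.148]
tcp_rot: [0.021, 1.0, 0.0, 0.0]
contact_force: [1.0, -0.2, 0.8]
gripper_width: 0.468
gripper_force: 0.0
```

```bash
python3 -c "
from scr import *
t=cams.get_image('top');s=cams.get_image('side')
cv2.imwrite('pics/top_f.png',t);cv2.imwrite('pics/side_f.png',s)
cv2.imwrite('pics/f.png',cv2.convertScaleAbs(cv2.resize(np.hstack([t[180:310,375:545],s[170:300,280:410]]),None,fx=2.6,fy=2.6,interpolation=cv2.INTER_CUBIC),alpha=1.3))
show('handles',t,(0,0,0),(179,255,32),(385,235,450,310),.04)
st()"
```

```text
handles
  [418.4 272.1] [64.4 53.5] 74.3 981.0 c [ 0.4548 -0.1366] corners [[0.5176, -0.0512], [0.5513, -0.1841], [0.3927, -0.2212], [0.3594, -0.0897]]
t 44.87 [0.5062 0.1366 0.1487] yaw 178.09 zax [ 0.0016  0.0039 -1.    ] w 0.469 gf 0.0 F [ 0.4 -1.   0.5]
```

View pics/f.png

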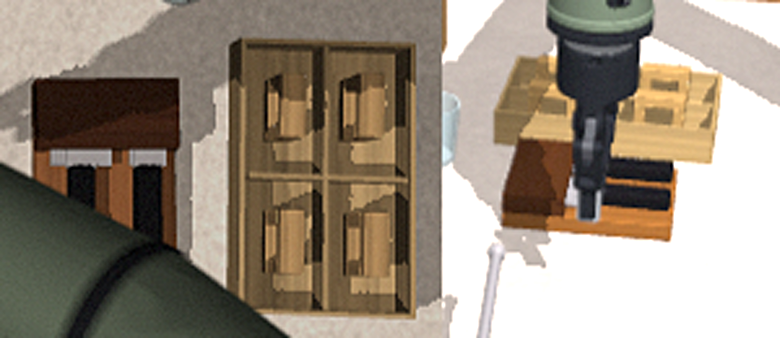

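Four frames stand in four compartments, at (288,105), (362,105), (288,240) and (368,240). Both blades show only about 15 mm outside their mouths (rows 149–166), so they are about 60 mm deep.

```bash
python3 -c "
from workcell import workorder
print(workorder.finish_job())"
```

```text
the job is handed in; nothing more can be done
None
```

I handed the job in at about 45 s: all four frames stand upright in separate tray compartments and both scrapers are pushed fully home in their own slots, as far as the final pictures and contact forces show; the hand-in returned no verdict.

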